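Change over the laser-marking jig

TASK

Change over the marking jig: take every finished square tag out of the jig and lay it in the grey out-tray, and lay every rectangular blank from the white foam mat on its own narrow support in the jig, level, centred and lengthwise along the support. When all are loaded, swing the hinged guard fully shut, so that its tab drops behind the jig's rim; leave the cleaner bottle and the mouse where they are.

Things in the scene. Friction and masses are not known exactly. Their poses are not given: they have to be found in the camera images.
- jig: Fixed grey steel channel, open on top and at both x ends, with a floor and two long walls (+y and -y): 320 (its x) x 220 (its y) x 70 mm high, walls and floor 5 mm thick; origin at the centre of its underside, z up. Inside, three narrow steel supports stand on the floor in a row along x, 100 mm apart; each is an upright wall 12 mm thick (x), 56 mm long (y), with its flat top 45 mm above the table.
- support1 (a point): Centre of the flat top of support 1 in the jig (12 mm wide along the jig's x, 56 mm long along the jig's y, 45 mm above the table), at jig x = -100 mm, y = 0. Axes as the jig's.
- support2 (a point): Centre of the flat top of support 2 in the jig (12 mm wide along the jig's x, 56 mm long along the jig's y, 45 mm above the table), at jig x = 0 mm, y = 0. Axes as the jig's.
- support3 (a point): Centre of the flat top of support 3 in the jig (12 mm wide along the jig's x, 56 mm long along the jig's y, 45 mm above the table), at jig x = 100 mm, y = 0. Axes as the jig's.
- guard (a joint): Hinge angle of the guard, rad: 0 is shut, 1.57 upright, at most 1.85 (leaning outward). The hinge is stiff, the guard stays where it is left; about 3 N at its bar moves it. The guard is a green tinted plate 320 x 216 x 4 mm with a tab 60 mm long and 16 mm deep near its free edge that goes down inside the -y wall of the jig when shut.
- guard_hinge (a point): Middle of the guard's hinge line, which runs along the jig's x on top of the +y wall (jig y = 110, z = 70 mm). Axes as the jig's; does not move with the guard.
- guard_bar (a point): Middle of the guard's round steel handle bar (diameter 10 mm, 90 mm long, along the jig's x), which stands 40 mm off the guard's outer face, 185 mm from the hinge line towards the free edge. With the guard shut it lies 185 mm to -y and 44 mm above the hinge line.
- mat: Fixed white foam mat, 280 (x) x 150 (y) x 6 mm; origin at the centre of its underside. The blanks start on it.
- tray: Fixed grey plastic out-tray, open on top, 220 (its x) x 150 (its y) x 30 mm high, walls 4 mm, floor 4 mm; origin at the centre of its underside.
- blank1: Loose rectangular bare aluminium blank, 80 (its x) x 24 (its y) x 10 (its z) mm, 52 g; origin at its centre; both faces are alike. Not always present.
- blank2: Loose rectangular bare aluminium blank, 80 (its x) x 24 (its y) x 10 (its z) mm, 52 g; origin at its centre; both faces are alike. Not always present.
- blank3: Loose rectangular bare aluminium blank, 80 (its x) x 24 (its y) x 10 (its z) mm, 52 g; origin at its centre; both faces are alike. Not always present.
- tag1: Loose finished square aluminium tag, 44 x 44 x 10 (its z) mm, with a dark ring marked on it, 52 g; origin at its centre. Starts lying on one of the supports. Not always present.
- tag2: Loose finished square aluminium tag, 44 x 44 x 10 (its z) mm, with a dark ring marked on it, 52 g; origin at its centre. Starts lying on one of the supports. Not always present.
- tag3: Loose finished square aluminium tag, 44 x 44 x 10 (its z) mm, with a dark ring marked on it, 52 g; origin at its centre. Starts lying on one of the supports. Not always present.
- cleaner: Bystander: white cleaner bottle, 52 mm diameter, 110 mm high, origin under its base.
- mouse: Bystander: round black computer mouse, 64 mm across, 32 mm high, origin under its base.
Not all that is in view belongs to the job. Leave any blue or red look-alike of the tag3 alone. Leave any brown look-alike of the blank2 alone.

How it is judged:
On the way, in this order (a step that is already met when the one before it is completed fails the run):
1. every tag lies in the out-tray and every blank lies on a support of its own, with the guard still open (((horizontal distance between blank1 and support1 below 0.015 m and z of blank1 in the frame of support1 between 0.001 and 0.009 m and angle between the z axis of blank1 and the z axis of jig, either way round below 0.08 rad and angle between the x axis of blank1 and the y axis of jig, either way round below 0.2 rad) or (horizontal distance between blank1 and support2 below 0.015 m and z of blank1 in the frame of support2 between 0.001 and 0.009 m and angle between the z axis of blank1 and the z axis of jig, either way round below 0.08 rad and angle between the x axis of blank1 and the y axis of jig, either way round below 0.2 rad) or (horizontal distance between blank1 and support3 below 0.015 m and z of blank1 in the frame of support3 between 0.001 and 0.009 m and angle between the z axis of blank1 and the z axis of jig, either way round below 0.08 rad and angle between the x axis of blank1 and the y axis of jig, either way round below 0.2 rad)) and ((horizontal distance between blank2 and support1 below 0.015 m and z of blank2 in the frame of support1 between 0.001 and 0.009 m and angle between the z axis of blank2 and the z axis of jig, either way round below 0.08 rad and angle between the x axis of blank2 and the y axis of jig, either way round below 0.2 rad) or (horizontal distance between blank2 and support2 below 0.015 m and z of blank2 in the frame of support2 between 0.001 and 0.009 m and angle between the z axis of blank2 and the z axis of jig, either way round below 0.08 rad and angle between the x axis of blank2 and the y axis of jig, either way round below 0.2 rad) or (horizontal distance between blank2 and support3 below 0.015 m and z of blank2 in the frame of support3 between 0.001 and 0.009 m and angle between the z axis of blank2 and the z axis of jig, either way round below 0.08 rad and angle between the x axis of blank2 and the y axis of jig, either way round below 0.2 rad)) and ((horizontal distance between blank3 and support1 below 0.015 m and z of blank3 in the frame of support1 between 0.001 and 0.009 m and angle between the z axis of blank3 and the z axis of jig, either way round below 0.08 rad and angle between the x axis of blank3 and the y axis of jig, either way round below 0.2 rad) or (horizontal distance between blank3 and support2 below 0.015 m and z of blank3 in the frame of support2 between 0.001 and 0.009 m and angle between the z axis of blank3 and the z axis of jig, either way round below 0.08 rad and angle between the x axis of blank3 and the y axis of jig, either way round below 0.2 rad) or (horizontal distance between blank3 and support3 below 0.015 m and z of blank3 in the frame of support3 between 0.001 and 0.009 m and angle between the z axis of blank3 and the z axis of jig, either way round below 0.08 rad and angle between the x axis of blank3 and the y axis of jig, either way round below 0.2 rad)) and x of tag1 in the frame of tray between -0.092 and 0.092 m and y of tag1 in the frame of tray between -0.058 and 0.058 m and height (world z) of each of tag1, tag2, tag3 below 0.035 m and x of tag2 in the frame of tray between -0.092 and 0.092 m and y of tag2 in the frame of tray between -0.058 and 0.058 m and x of tag3 in the frame of tray between -0.092 and 0.092 m and y of tag3 in the frame of tray between -0.058 and 0.058 m and value of joint guard above 0.3 rad), for 0.2 s.
2. the guard is shut (value of joint guard below 0.05 rad), for 0.2 s.
At the end, for the whole second after the job is handed in: Every blank present lies on its own support: centre within 15 mm, within 0.08 rad of level and 0.2 rad of lengthwise. Every tag present lies in the out-tray, its centre within 92 mm (x) and 58 mm (y) of the tray's. The guard is shut within 0.05 rad; all is at rest (((horizontal distance between blank1 and support1 below 0.015 m and z of blank1 in the frame of support1 between 0.001 and 0.009 m and angle between the z axis of blank1 and the z axis of jig, either way round below 0.08 rad and angle between the x axis of blank1 and the y axis of jig, either way round below 0.2 rad) or (horizontal distance between blank1 and support2 below 0.015 m and z of blank1 in the frame of support2 between 0.001 and 0.009 m and angle between the z axis of blank1 and the z axis of jig, either way round below 0.08 rad and angle between the x axis of blank1 and the y axis of jig, either way round below 0.2 rad) or (horizontal distance between blank1 and support3 below 0.015 m and z of blank1 in the frame of support3 between 0.001 and 0.009 m and angle between the z axis of blank1 and the z axis of jig, either way round below 0.08 rad and angle between the x axis of blank1 and the y axis of jig, either way round below 0.2 rad)) and ((horizontal distance between blank2 and support1 below 0.015 m and z of blank2 in the frame of support1 between 0.001 and 0.009 m and angle between the z axis of blank2 and the z axis of jig, either way round below 0.08 rad and angle between the x axis of blank2 and the y axis of jig, either way round below 0.2 rad) or (horizontal distance between blank2 and support2 below 0.015 m and z of blank2 in the frame of support2 between 0.001 and 0.009 m and angle between the z axis of blank2 and the z axis of jig, either way round below 0.08 rad and angle between the x axis of blank2 and the y axis of jig, either way round below 0.2 rad) or (horizontal distance between blank2 and support3 below 0.015 m and z of blank2 in the frame of support3 between 0.001 and 0.009 m and angle between the z axis of blank2 and the z axis of jig, either way round below 0.08 rad and angle between the x axis of blank2 and the y axis of jig, either way round below 0.2 rad)) and ((horizontal distance between blank3 and support1 below 0.015 m and z of blank3 in the frame of support1 between 0.001 and 0.009 m and angle between the z axis of blank3 and the z axis of jig, either way round below 0.08 rad and angle between the x axis of blank3 and the y axis of jig, either way round below 0.2 rad) or (horizontal distance between blank3 and support2 below 0.015 m and z of blank3 in the frame of support2 between 0.001 and 0.009 m and angle between the z axis of blank3 and the z axis of jig, either way round below 0.08 rad and angle between the x axis of blank3 and the y axis of jig, either way round below 0.2 rad) or (horizontal distance between blank3 and support3 below 0.015 m and z of blank3 in the frame of support3 between 0.001 and 0.009 m and angle between the z axis of blank3 and the z axis of jig, either way round below 0.08 rad and angle between the x axis of blank3 and the y axis of jig, either way round below 0.2 rad)) and x of tag1 in the frame of tray between -0.092 and 0.092 m and y of tag1 in the frame of tray between -0.058 and 0.058 m and height (world z) of each of tag1, tag2, tag3 below 0.035 m and x of tag2 in the frame of tray between -0.092 and 0.092 m and y of tag2 in the frame of tray between -0.058 and 0.058 m and x of tag3 in the frame of tray between -0.092 and 0.092 m and y of tag3 in the frame of tray between -0.058 and 0.058 m and linear speed of each of blank1, blank2, blank3, tag1, tag2, tag3 below 0.03 m/s and value of joint guard below 0.05 rad); the robot touches nothing.
It fails at once if the cleaner is moved by more than 40 mm (distance of cleaner from where it was at the start of the episode above 0.04 m).
It fails at once if the mouse is moved by more than 40 mm (distance of mouse from where it was at the start of the episode above 0.04 m).
Of blank1, blank2, blank3 only 2 to 3 are there at a start; the rules pass over those that are not, and their reading is None.
Of tag1, tag2, tag3 only 2 to 3 are there at a start; the rules pass over those that are not, and their reading is None.
At some moment in a run one of tag1, tag2, tag3 may be knocked a few centimetres aside while the robot is not near it.
Once in a run the grip may slacken for a moment while it holds something.
It also fails if it takes over 210 s, if anything falls off the work surface, if the arm or the gripper's body presses on something with over 40 N, if the wrist force passes 120 N, or if a joint passes its speed limit or range.

ROBOT

A 6-joint arm with a two-finger parallel gripper is mounted at the origin on the work surface. World frame = base frame: x ahead of the robot, y to its left, z up, the work surface at z = 0. Lengths are in m, angles in rad, forces in N, time in s.
With the tool pointing down it reaches from about 0.35 to 0.85 m from the base axis. Payload 8.1 kg.
Tool frame: the origin (TCP) lies between the finger pads; the fingertips stand 25 mm ahead of it and the grasp point (between the pads) lies 6 mm ahead of it; z points along the fingers, y is the line along which they close (so a half turn about z gives the same grasp; the last joint's range is limited). The gripper opens to 93 mm and grips with 3 to 60 N. Pads are 15 mm wide; open, the fingers measure 128 mm over their backs; the gripper's body (75 mm by 188 mm) begins 65 mm behind the grasp point.
Start: joints at [-1.199, 0.13, 1.488, -0, 1.523, -0.085], TCP at [0.265, -0.538, 0.244] pointing down, gripper open.
Joint ranges: [-2.96, 2.96], [-0.89, 2.26], [0.02, 2.5], [-1.34, 4.48], [0, 2.73], [-2.66, 2.66]. Speed limits (rad/s): [2.39, 2.39, 2.79, 3.14, 3.14, 3.14].

INTERFACE

Orientations are given as a rotation vector (axis times angle).
In Python, from plant import robot gives the robot as it stands.
- The arm moves only by the tool arm_command, never from a script. Its argument "increments" is text: rows parted by semicolons, each of 5 numbers parted by spaces: the closure, from 0 (fully open) to 1 (shut), then the shift along the tool's x, y, z in mm, then the turn about the tool's z in rad. A call has 1 to 5 rows; each row is the pose to reach, as a shift and turn from the pose commanded when the call began, along the tool's axes at that moment; what a row does not reach only later rows make up. A row lasts 1/10 s, in which the tool goes at most 50 mm and 8.59 degrees, less where a joint would pass 70% of its speed; a pose out of reach is approached as far as the arm can. A call with a gripper value outside its range is refused whole. The fingers move at their own pace and stop on an object; "grip_force" is the grip in N (left out, the last holds). Time passes only in rows, so rows that repeat a pose let the fingers close. It gives the time, the measured TCP pose, the force, the opening and the grip force at its end, in the units of the state.
- robot.read_state(): the state, without advancing time (a new reading comes with each control period).
- robot.read_camera(name): name is "scene" or "top"; returns the picture (480x640x3 uint8, blue, green, red); there is no depth.
- robot.camera_model(name): a dict with "fx", "fy", "cx", "cy" (pixels), "eye" and "rotation" of the camera in the world. Camera axes: x right, y down, z forward; pixel columns grow to the right and rows downward; lengths in m; the calibration is good to about 2 mm. A picture is of the moment at which its call begins. camera_model takes no time and is no camera call.
- robot.close_job(): hands the job in; it is judged then, once.
The state is a dict: "t": time; "q": joint angles; "dq": joint speeds; "joint_torque": joint torques, N m; "tool_pos": TCP position; "orientation": TCP orientation; "force": force on the tool from outside, world axes, zero at the start; "wrist_torque": the same for the moment, N m; "opening": finger opening in m; "gripper_force": force on a finger pad.
Only numpy, scipy, OpenCV 4.12 (cv2) and the standard library are available. Lean on these libraries where they do the work, as an engineer would, in place of code of your own. Each camera call takes 0.05 s, during which the arm holds its last target. There are 200 camera calls.

## Working session

There is one attempt and no reset: what is moved stays moved. The work goes in short steps, Python scripts to look and compute and a tool call to move; the robot and the scene stay as the last step left them, time stands still between calls to the robot, and variables do not carry over. Pictures are saved under pics/ and viewed, at most 14 in all, crops included, and the job is handed in when it is done.

Besides the shell and the picture viewer there is one more tool, called as name(argument=value, ...) on one line, values as JSON. arm_command: Moves the arm, as the interface text tells. Its arguments: {"type":"object","properties":{"increments":{"type":"string"},"grip_force":{"type":"number"}},"required":["increments"]}

```bash
mkdir -p pics; ls; cat > h.py <<'E'
import numpy as np, cv2
from plant import robot
from scipy.spatial.transform import Rotation as R
def snap(n,f):
    im=robot.read_camera(n); cv2.imwrite('pics/'+f,im); return im
def ray(n,u,v):
    m=robot.camera_model(n); d=np.array([(u-m['cx'])/m['fx'],(v-m['cy'])/m['fy'],1])
    return np.array(m['eye']),np.array(m['rotation'])@d
def onz(n,u,v,z):
    e,d=ray(n,u,v); return e+d*(z-e[2])/d[2]
def proj(n,p):
    m=robot.camera_model(n); c=np.array(m['rotation']).T@(np.array(p)-m['eye'])
    return np.array([m['fx']*c[0]/c[2]+m['cx'],m['fy']*c[1]/c[2]+m['cy']])
def tri(*nuv):
    A=np.zeros((3,3));b=np.zeros(3)
    for n,u,v in nuv:
        e,d=ray(n,u,v);d/=np.linalg.norm(d);P=np.eye(3)-np.outer(d,d);A+=P;b+=P@e
    return np.linalg.solve(A,b)
E
python3 - <<'E'
from h import *
np.set_printoptions(precision=4,suppress=True)
for n in('scene','top'):
    snap(n,n+'0.png'); print(robot.camera_model(n))
print(robot.read_state())
E
```

```text
pics
{'fx': 541.3047171582546, 'fy': 541.3047171582546, 'cx': 324.38350735385455, 'cy': 238.11063083618734, 'eye': array([1.2906, 0.0751, 1.1045]), 'rotation': array([-1.8983, -1.8541,  0.5908])}
{'fx': 526.3809430001767, 'fy': 526.3809430001767, 'cx': 327.4507994126891, 'cy': 242.56668126317285, 'eye': array([0.4192, 0.085 , 1.1593]), 'rotation': array([-2.132 ,  2.1836, -0.1817])}
{'t': 0.1, 'q': array([-1.1994,  0.1311,  1.4892,  0.    ,  1.5231, -0.0854]), 'dq': array([-0.0001, -0.0005, -0.0039, -0.0018, -0.0012,  0.0003]), 'joint_torque': array([  0.0009, -56.1341, -49.3095,   0.0769,   0.0291,  -0.    ]), 'tool_pos': array([ 0.2645, -0.538 ,  0.2427]), 'orientation': array([-3.0584, -0.7109,  0.0004]), 'force': array([ 0.1567, -0.0291, -0.0025]), 'wrist_torque': array([ 0.0102, -0.065 ,  0.0311]), 'gripper_force': 0.0, 'opening': 0.09308366224538896}
```

View pics/top0.png

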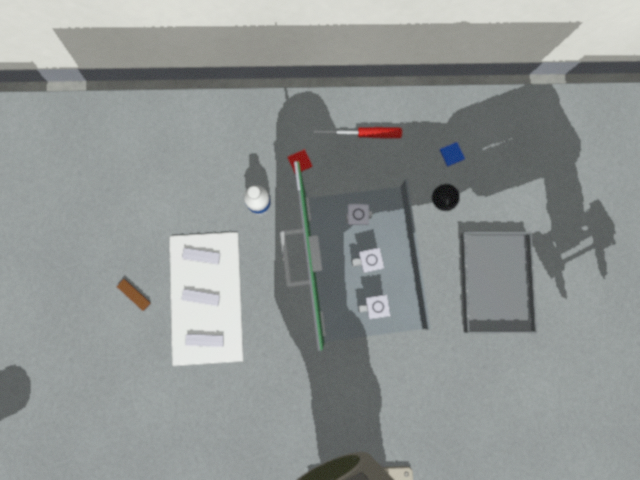

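View pics/scene0.png

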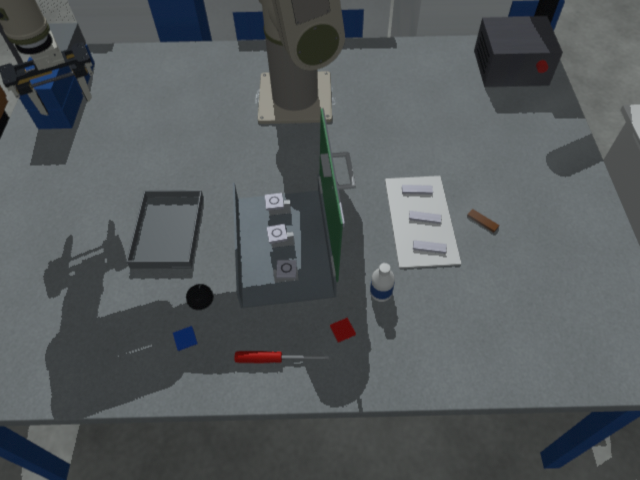

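Candidates in top view:
- **Tags:** three squares with rings in the jig at (358,214), (371,261) and (377,307). The blue (452,154) and red (300,161) squares are look-alikes to leave.
- **Blanks:** three grey bars on the mat at (201,256), (200,297) and (205,339). The brown bar (133,294) is a look-alike.

The tray is at (497,282), the guard stands about upright, the cleaner is at (257,199) and the mouse at (446,197). I'll confirm with one enlarged crop.

```bash
sed -i "s/np.array(m\['rotation'\])/R.from_rotvec(m['rotation']).as_matrix()/" h.py
python3 - <<'E'
from h import *
np.set_printoptions(precision=4,suppress=True)
t=cv2.imread('pics/top0.png');s=cv2.imread('pics/scene0.png')
a=cv2.resize(t[150:360,280:440],None,fx=2.5,fy=2.5,interpolation=2)
b=cv2.resize(s[180:310,225:355],(390,390),interpolation=2); c=cv2.resize(t[230:370,160:250],None,fx=1.5,fy=1.5)
o=np.zeros((600,800,3),np.uint8);o[:525,:400]=a;o[:390,405:795]=b;o[390:600,405:540]=c
cv2.imwrite('pics/crop0.png',o)
def rects(im,x0,y0,x1,y1,th,lo,hi):
    g=im[y0:y1,x0:x1].astype(int); 
    m=th(g).astype(np.uint8); cs,_=cv2.findContours(m,0,1)
    for q in cs:
        if lo<cv2.contourArea(q)<hi:
            r=cv2.minAreaRect(q); print((round(r[0][0]+x0,1),round(r[0][1]+y0,1)),np.round(r[1],1),round(r[2],1))
dk=lambda g:(g.max(2)>135)
print('tags top');rects(t,320,180,420,330,lambda g:g.min(2)>175,100,900)
print('tags sc');rects(s,240,185,320,290,lambda g:g.min(2)>175,50,900)
print('bl top');rects(t,175,240,235,358,lambda g:g.min(2)<222,150,900)
print('bl sc');rects(s,395,182,450,260,lambda g:g.min(2)<222,100,900)
print(t[256,201],t[240,200],t[214,350],t[250,371],s[217,425],s[200,420])
for p in [(0,0,0),(.265,-.538,.244)]: print(proj('top',p),proj('scene',p))
E
```

```text
tags top
(374.0, 307.3) [20.9 28.2] 81.3
(367.4, 260.7) [20.4 28.4] 78.7
tags sc
bl top
(204.2, 337.4) [40.2 17.8] 2.2
(200.7, 294.8) [40.1 17.1] 9.5
(201.0, 254.0) [39.8 17.2] 8.7
bl sc
[211 202 202] [227 229 229] [142 136 136] [195 188 187] [171 161 158] [183 183 179]
[361.041  522.5151] [294.6317  96.9105]
[681.9562 400.6568] [61.9609 96.2821]
```

View pics/crop0.png

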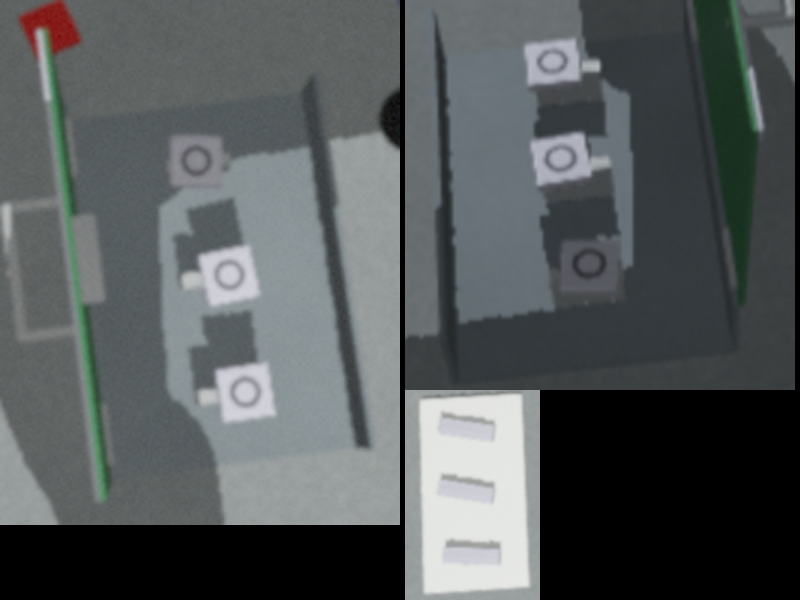

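The crop shows three grey ringed tags on supports and three bare aluminium bars on the mat, so these are the parts I handle. Next I triangulate them.

```bash
cat >> h.py <<'E'
def ring(im,u,v,r=7):
    # centroid of the dark ring pixels round a guess
    for _ in range(3):
        p=cv2.getRectSubPix(im,(2*r+1,2*r+1),(float(u),float(v))).astype(float).mean(2)
        w=np.clip(np.median(p)-12-p,0,None); y,x=np.mgrid[-r:r+1,-r:r+1]; w[x*x+y*y>r*r]=0
        u+=(w*x).sum()/w.sum(); v+=(w*y).sum()/w.sum()
    return u,v
E
python3 - <<'E'
from h import *
np.set_printoptions(precision=4,suppress=True)
t=cv2.imread('pics/top0.png');s=cv2.imread('pics/scene0.png')
P=[]
for a,b in [((358.8,214),(286,267.7)),((371.6,260),(276.7,232.7)),((378,306.8),(274.3,200.7))]:
    A=ring(t,*a);B=ring(s,*b,6); p=tri(('top',*A),('scene',*B)); print('tag',np.round(A,1),np.round(B,1),p,onz('top',*A,.055),np.abs(proj('top',p)-A).max())
for n,a,b in [('nub2',(352.8,262.4),(293,234)),('nub1',(359.6,308.4),(289.7,202)),('wall far',(403,182),(242.3,306.7)),('wall near',(427,328),(235.3,184)),
  ('bar far',(282.5,232),(331,153.5)),('guard top far',(297,165),(321,112)),('tray',(461,234),(133,267)),('tray',(529,233),(195,267)),('tray',(465,331),(146,192)),('tray',(535,331),(203,192))]:
    p=tri(('top',*a),('scene',*b)); print(n,p,'onz.07',onz('top',*a,.07)[:2],'.03',onz('top',*a,.03)[:2],np.round(proj('top',p)-a,1))
# blanks: boundary by Otsu within mat, both views
def bl(n,im,x0,y0,x1,y1):
    g=im[y0:y1,x0:x1].min(2)
    th,m=cv2.threshold(cv2.GaussianBlur(g,(3,3),0),0,255,cv2.THRESH_BINARY_INV|cv2.THRESH_OTSU)
    cs,_=cv2.findContours(m,0,1)
    for q in cs:
        if cv2.contourArea(q)>80:
            r=cv2.minAreaRect(q); print(n,th,np.round(np.array(r[0])+[x0,y0],1),np.round(r[1],1),round(r[2],1),np.round([ (c+[x0,y0]) for c in cv2.boxPoints(r)],1).tolist())
bl('top',t,176,240,234,357); bl('scene',s,396,182,452,262)
cv2.imwrite('pics/crop1.png',np.hstack([cv2.resize(t[230:370,165:245],(340,595),interpolation=2),cv2.resize(s[170:275,380:465],(455,595),interpolation=2)]))
E
```

```text
tag [357.9 213.8] [285.8 267.7] [ 0.64   -0.0107  0.0522] [ 0.6394 -0.0108  0.055 ] 0.19623157054013518
tag [371.2 259.4] [276.5 232.8] [ 0.5411 -0.0353  0.0514] [ 0.5407 -0.0357  0.055 ] 0.37756682549678544
tag [377.7 306.3] [273.7 200.3] [ 0.4421 -0.0451  0.0522] [ 0.442  -0.0455  0.055 ] 0.34306037025072555
nub2 [0.537  0.0032 0.0391] onz.07 [0.5337 0.0047] .03 [0.5379 0.0017] [-0.4  0. ]
nub1 [ 0.4389 -0.0071  0.04  ] onz.07 [ 0.4383 -0.0063] .03 [ 0.439  -0.0096] [-0.8  0. ]
wall far [ 0.7176 -0.1135  0.0157] onz.07 [ 0.7036 -0.1082] .03 [ 0.714  -0.1153] [-1.9  0.1]
wall near [ 0.3948 -0.1435  0.0625] onz.07 [ 0.395  -0.1434] .03 [ 0.3941 -0.1518] [-0.7  0. ]
bar far [0.557  0.1146 0.3366] onz.07 [0.6011 0.1499] .03 [0.6077 0.1523] [12.3 -0.5]
guard top far [0.6177 0.0909 0.4967] onz.07 [0.7453 0.1171] .03 [0.7573 0.1183] [10.5 -0.3]
tray [ 0.6095 -0.3063  0.0185] onz.07 [ 0.5886 -0.2257] .03 [ 0.5948 -0.2371] [29.2 -6.4]
tray [ 0.5995 -0.298   0.047 ] onz.07 [ 0.5875 -0.3705] .03 [ 0.5937 -0.3873] [-38.  -3.]
tray [ 0.3966 -0.3016  0.0362] onz.07 [ 0.3868 -0.2214] .03 [ 0.3857
[... 154 characters left out ...]
[[185.5, 344.5], [186.1, 328.7], [223.6, 330.1], [223.0, 345.9]]
top 210.0 [201.  294.7] [38.  14.9] 9.8 [[181.0, 298.8], [183.5, 284.1], [221.0, 290.6], [218.4, 305.2]]
top 210.0 [201.2 253.2] [38.  14.8] 8.1 [[181.3, 257.9], [183.4, 243.2], [221.1, 248.6], [219.0, 263.3]]
scene 141.0 [429.2 251.4] [33.4  5.9] 7.8 [[412.3, 252.1], [413.1, 246.2], [446.2, 250.7], [445.4, 256.6]]
scene 141.0 [424.9 221.5] [32.4  5.5] 7.1 [[408.5, 222.2], [409.2, 216.8], [441.3, 220.8], [440.6, 226.2]]
scene 141.0 [417.  193.5] [ 5. 30.] 90.0 [[402.0, 191.0], [432.0, 191.0], [432.0, 196.0], [402.0, 196.0]]
scene 141.0 [446.5 200.5] [37.  9.] 90.0 [[442.0, 182.0], [451.0, 182.0], [451.0, 219.0], [442.0, 219.0]]
```

View pics/crop1.png

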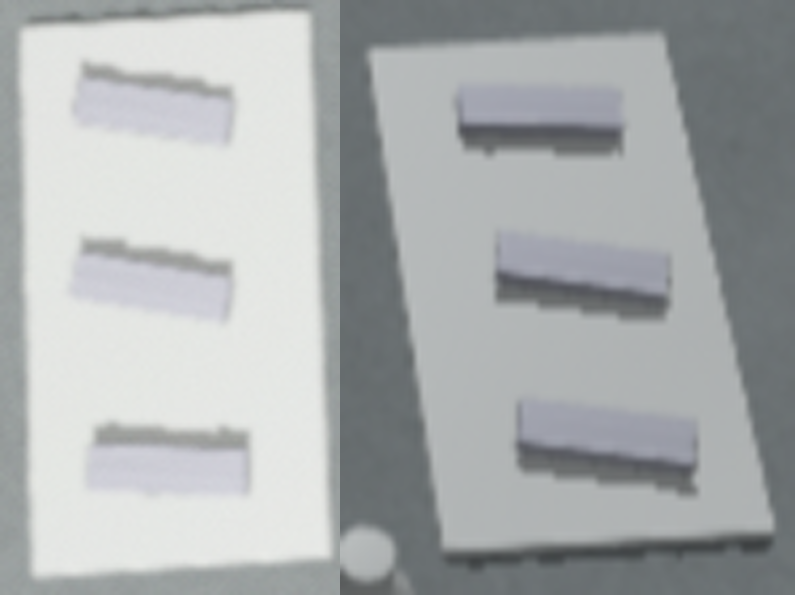

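The tray corners were cross-matched because the two views are mirrored. I'll fix that and measure blank and tag faces by colour.

```bash
cat >> h.py <<'E'
def faces(n,im,x0,y0,x1,y1,mask,z,lo=60,op=3):
    out=[];g=cv2.GaussianBlur(im,(3,3),0)[y0:y1,x0:x1].astype(int)
    m=mask(g).astype(np.uint8); m=cv2.morphologyEx(m,cv2.MORPH_OPEN,np.ones((op,op)))
    for q in cv2.findContours(m,0,1)[0]:
        if cv2.contourArea(q)>lo:
            mu=cv2.moments(q); c=np.array([mu['m10'],mu['m01']])/mu['m00']+[x0,y0]
            w=np.array([onz(n,*(p+[x0,y0]),z)[:2] for p in cv2.boxPoints(cv2.minAreaRect(q))])
            e=w[1]-w[0];f=w[2]-w[1]; l=e if np.hypot(*e)>np.hypot(*f) else f
            out.append((c,onz(n,*c,z)[:2],np.hypot(*e),np.hypot(*f),np.arctan2(l[1],l[0])%np.pi))
    return sorted(out,key=lambda o:-o[1][0])
E
python3 - <<'E'
from h import *
np.set_printoptions(precision=4,suppress=True)
t=cv2.imread('pics/top0.png');s=cv2.imread('pics/scene0.png')
T=faces('top',t,176,240,234,357,lambda g:(g[...,0]-g[...,1]>3)&(g.min(2)>180),.016)
S=faces('scene',s,396,182,452,262,lambda g:(g[...,0]-g[...,1]>4)&(g.min(2)>140),.016)
for o in T+S: print(*o)
for a,b in zip(T,S): print('blank tri',tri(('top',*a[0]),('scene',*b[0])))
for nm,box,th in [('far',(340,198,376,228),125),('mid',(352,244,392,276),180),('near',(360,290,398,324),180)]:
    for o in faces('top',t,*box,lambda g:g.min(2)>th,.055,150,11): print(nm,*o)
for a,b in [((461,234),(203,192)),((529,233),(146,192)),((465,331),(195,267)),((535,331),(133,267))]: pass
for a,b in [((461,234),(192,267)),((529,233),(130,267)),((465,331),(203,192)),((535,331),(146,192))]:
    print('tray',tri(('top',*a),('scene',*b)))
E
```

```text
[200.5227 255.7296] [0.5616 0.3318] 0.02282792760868446 0.07852504307051178 1.4050071299153426
[200.121  297.2009] [0.4718 0.3319] 0.022374003751472644 0.07901800416653026 1.376249748126937
[203.8311 340.0862] [0.3808 0.3232] 0.07628745743941782 0.020953181995434094 1.5445562106275905
[429.3001 244.9724] [0.5623 0.333 ] 0.021431664238785817 0.08057440713040837 1.3964882224396848
[424.6265 215.3604] [0.4724 0.3331] 0.021418826903411816 0.07919623051808776 1.3837035645428142
[417.2987 187.6266] [0.3814 0.3254] 0.07845095711901187 0.020472468287179357 1.5417711322412835
blank tri [0.5618 0.3326 0.0151]
blank tri [0.4719 0.3327 0.0152]
blank tri [0.3808 0.3245 0.0151]
far [364.7149 223.3281] [ 0.6185 -0.0246] 0.0471153660170431 0.017365282392245045 1.5495377781178785
tray [ 0.5993 -0.2428  0.0001]
tray [ 0.5974 -0.3928  0.0044]
tray [ 0.3855 -0.2334  0.0228]
tray [ 0.3815 -0.3828  0.0239]
```

```bash
cat >> h.py <<'E'
def plan(*wps,start=None):
    # wps: (x,y,z,closing-axis yaw); prints calls (dx dy dz mm, turn) each relative to the call's start
    s=robot.read_state(); p=np.array(s['tool_pos']) if start is None else np.array(start[:3])
    M=R.from_rotvec(s['orientation']).as_matrix(); y=np.arctan2(M[1,1],M[0,1]) if start is None else start[3]
    print('t %.1f pos'%s['t'],np.round(p,4),'yaw %.3f q6 %.2f tilt %.3f F'%(y,s['q'][5],np.arccos(-M[2,2])),np.round(s['force'],1),'open %.4f'%s['opening'])
    for w in wps:
        d=(w[3]-y+np.pi/2)%np.pi-np.pi/2; e=np.array(w[:3])-p
        n=int(np.ceil(max(np.linalg.norm(e)/.245,abs(d)/.73,1e-6)))
        for i in range(n):
            f=e/n; Y=np.array([np.cos(y),np.sin(y),0]); Z=np.array([0,0,-1.]); X=np.cross(Y,Z)
            print(w,'->',*np.round([f@X*1e3,f@Y*1e3,f@Z*1e3]).astype(int),round(-d/n,3)); y+=d/n
        p=np.array(w[:3])
    
E
python3 -c "
from h import *
plan((.442,-.045,.13,.10),(.442,-.045,.070,.10))"
```

```text
t 0.1 pos [ 0.2645 -0.538   0.2427] yaw -1.114 q6 -0.09 tilt 0.002 F [ 0.2 -0.  -0. ] open 0.0931
(0.442, -0.045, 0.13, 0.1) -> 126 -121 38 -0.405
(0.442, -0.045, 0.13, 0.1) -> 163 -62 38 -0.405
(0.442, -0.045, 0.13, 0.1) -> 175 7 38 -0.405
(0.442, -0.045, 0.07, 0.1) -> 0 0 60 0.0
```

arm_command(increments="0 126 -121 38 -0.405; 0 126 -121 38 -0.405; 0 126 -121 38 -0.405; 0 126 -121 38 -0.405", grip_force=20)

```text
t: 0.5
tool_pos: [0.3247, -0.3709, 0.204]
orientation: [-2.849, -1.318, -0.0]
force: [0.2, 0.5, 0.3]
opening: 0.0931
gripper_force: 0.0
```

arm_command(increments="0 163 -62 38 -0.405; 0 163 -62 38 -0.405; 0 163 -62 38 -0.405; 0 163 -62 38 -0.405")

```text
t: 0.9
tool_pos: [0.3834, -0.2069, 0.1663]
orientation: [-2.526, -1.865, -0.0]
force: [-0.3, -0.6, -0.4]
opening: 0.0927
gripper_force: 0.0
```

arm_command(increments="0 175 7 38 -0.405; 0 175 7 38 -0.405; 0 175 7 38 -0.405; 0 175 7 38 -0.405; 0 175 7 38 -0.405")

```text
t: 1.4
tool_pos: [0.4421, -0.0419, 0.1282]
orientation: [-2.1, -2.333, 0.001]
force: [-1.2, 0.3, -0.1]
opening: 0.093
gripper_force: 0.0
```

```bash
python3 -c "
from h import *
plan((.442,-.045,.13,.10),(.442,-.045,.070,.10))"
```

```text
t 1.4 pos [ 0.4421 -0.0419  0.1282] yaw 0.105 q6 -0.32 tilt 0.003 F [-1.2  0.3 -0.1] open 0.0930
(0.442, -0.045, 0.13, 0.1) -> -3 0 -2 0.005
(0.442, -0.045, 0.07, 0.1) -> 0 0 60 -0.0
```

arm_command(increments="0 -3 0 30 0; 0 -3 0 58 0; 0 -3 0 58 0; 0 -3 0 58 0")

```text
t: 1.8
tool_pos: [0.4422, -0.0487, 0.0717]
orientation: [-2.106, -2.329, 0.002]
force: [-0.1, -0.9, 0.6]
opening: 0.093
gripper_force: 0.0
```

arm_command(increments="1 0 0 0 0; 1 0 0 0 0; 1 0 0 0 0; 1 0 0 0 0; 1 0 0 0 0")

```text
t: 2.3
tool_pos: [0.443, -0.0484, 0.072]
orientation: [2.106, 2.33, 0.0]
force: [-0.6, 1.1, 0.4]
opening: 0.0576
gripper_force: 0.0
```

arm_command(increments="1 0 0 0 0; 1 0 0 -30 0; 1 0 0 -60 0; 1 0 0 -90 0; 1 0 0 -90 0")

```text
t: 2.8
tool_pos: [0.4456, -0.0489, 0.1664]
orientation: [2.102, 2.326, 0.006]
force: [0.1, -0.6, 0.2]
opening: 0.0178
gripper_force: 0.0
```

```bash
python3 -c "
from h import *
plan((.439,-.345,.16,.02),(.439,-.345,.036,.02))
snap('scene','s1.png')
a=tri
print(onz('top',461,234,.03))"
```

```text
t 2.8 pos [ 0.4456 -0.0489  0.1664] yaw 0.101 q6 -0.32 tilt 0.008 F [ 0.1 -0.6  0.2] open 0.0178
(0.439, -0.345, 0.16, 0.02) -> -147 -18 3 0.041
(0.439, -0.345, 0.16, 0.02) -> -148 -12 3 0.041
(0.439, -0.345, 0.036, 0.02) -> 0 0 124 -0.0
[ 0.59479407 -0.23711727  0.03      ]
```

Fingers travel at only about 75 mm/s, so I lifted too early. I'll reopen, check the tag, and retry.

arm_command(increments="0.2 0 0 0 0; 0.2 0 0 0 0; 0.2 0 0 0 0; 0.2 0 0 0 0; 0.2 0 0 0 0")

```text
t: 3.35
tool_pos: [0.4425, -0.0483, 0.1611]
orientation: [-2.106, -2.33, 0.001]
force: [-0.5, -0.2, 0.3]
opening: 0.0492
gripper_force: 0.0
```

arm_command(increments="0.2 0 0 0 0; 0.2 0 0 0 0; 0.2 0 0 0 0; 0.2 0 0 0 0")

```text
t: 3.75
tool_pos: [0.4428, -0.0483, 0.1617]
orientation: [2.106, 2.331, 0.0]
force: [0.1, 0.1, 0.8]
opening: 0.0738
gripper_force: 0.0
```

```bash
python3 -c "
from h import *
s=snap('scene','s2.png'); t=snap('top','t2.png')
b=ring(s,273.7,200.3,6);print(b,onz('scene',*b,.055))
plan((.442,-.045,.070,.10))
cv2.imwrite('pics/c2.png',np.hstack([cv2.resize(s[170:310,220:360],(400,400)),cv2.resize(t[180:340,300:460],(400,400))]))"
```

```text
(np.float64(273.53114985720254), np.float64(200.19579906590013)) [ 0.44413284 -0.04452467  0.055     ]
t 3.9 pos [ 0.4428 -0.0483  0.1617] yaw 0.101 q6 -0.32 tilt 0.000 F [ 0.7 -0.1  0.1] open 0.0741
(0.442, -0.045, 0.07, 0.1) -> 3 0 92 0.001
```

View pics/c2.png

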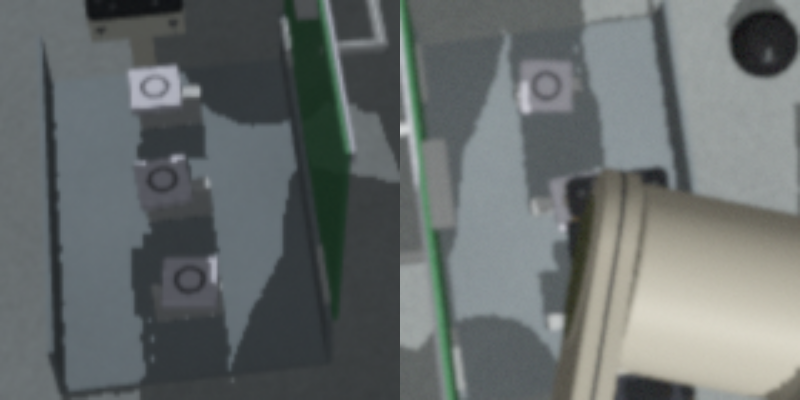

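The crop shows all three tags still in place, the near one at scene (274,200). Retrying with enough closing time.

arm_command(increments="0.2 3 0 45 0; 0.2 3 0 91 0; 0.2 3 0 91 0; 0.2 3 0 91 0; 1 3 0 91 0")

```text
t: 4.35
tool_pos: [0.4443, -0.0457, 0.0731]
orientation: [2.105, 2.329, 0.003]
force: [0.6, -0.4, 0.5]
opening: 0.0699
gripper_force: 0.0
```

arm_command(increments="1 0 0 0 0; 1 0 0 0 0; 1 0 0 0 0; 1 0 0 0 0; 1 0 0 0 0")

```text
t: 4.85
tool_pos: [0.4431, -0.0455, 0.0715]
orientation: [2.106, 2.33, 0.001]
force: [-1.6, 0.3, 5.7]
opening: 0.0437
gripper_force: 20.0
```

arm_command(increments="1 0 0 0 0; 1 0 0 -20 0; 1 0 0 -45 0; 1 0 0 -80 0; 1 0 0 -90 0")

```text
t: 5.35
tool_pos: [0.4443, -0.0457, 0.1643]
orientation: [2.103, 2.327, 0.004]
force: [0.9, -0.4, 0.2]
opening: 0.0436
gripper_force: 20.0
```

```bash
python3 -c "
from h import *
plan((.439,-.345,.16,.02),(.439,-.345,.035,.02))"
```

```text
t 5.3 pos [ 0.4443 -0.0457  0.1643] yaw 0.101 q6 -0.32 tilt 0.005 F [ 0.9 -0.4  0.2] open 0.0436
(0.439, -0.345, 0.16, 0.02) -> -149 -18 2 0.041
(0.439, -0.345, 0.16, 0.02) -> -149 -12 2 0.041
(0.439, -0.345, 0.035, 0.02) -> 0 0 125 -0.0
```

arm_command(increments="1 -40 -5 2 0.04; 1 -80 -10 2 0.04; 1 -120 -15 2 0.04; 1 -149 -18 2 0.04")

```text
t: 5.75
tool_pos: [0.439, -0.1973, 0.1577]
orientation: [-2.153, -2.287, 0.001]
force: [1.0, 0.4, 0.2]
opening: 0.0438
gripper_force: 20.0
```

arm_command(increments="1 -45 -4 2 0.04; 1 -90 -8 2 0.04; 1 -130 -11 2 0.04; 1 -149 -12 2 0.04; 1 -149 -12 2 0.04")

```text
t: 6.25
tool_pos: [0.4358, -0.3471, 0.1554]
orientation: [-2.201, -2.241, 0.001]
force: [-0.5, 1.1, 0.1]
opening: 0.0436
gripper_force: 20.0
```

arm_command(increments="1 0 0 45 0; 1 0 0 90 0; 1 0 0 121 0; 1 0 0 121 0; 1 0 0 121 0")

```text
t: 6.75
tool_pos: [0.4363, -0.3433, 0.0344]
orientation: [-2.196, -2.244, -0.0]
force: [0.1, 0.7, -0.4]
opening: 0.0433
gripper_force: 20.0
```

```bash
python3 -c "
from h import *
snap('scene','s3.png')
plan((.439,-.345,.035,.02))"
```

```text
t 6.8 pos [ 0.4365 -0.3437  0.0351] yaw 0.022 q6 -0.78 tilt 0.001 F [-0.  -0.5 -0.9] open 0.0438
(0.439, -0.345, 0.035, 0.02) -> -1 2 0 0.002
```

View pics/s3.png

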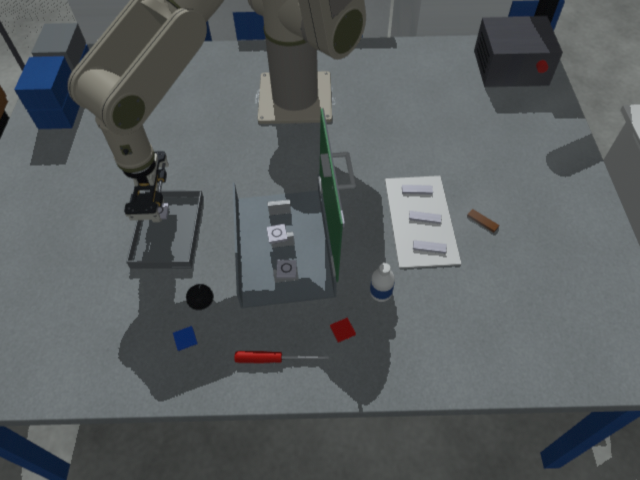

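The gripper is inside the tray's near -y corner with tag 1, and support 1 is bare at (279,207). Release.

arm_command(increments="0.25 0 0 0 0; 0.25 0 0 0 0; 0.25 0 0 0 0; 0.25 0 0 0 0")

```text
t: 7.2
tool_pos: [0.4368, -0.345, 0.036]
orientation: [2.198, 2.244, 0.0]
force: [-0.1, -0.7, -0.2]
opening: 0.0681
gripper_force: 0.0
```

arm_command(increments="0.2 0 0 -45 0; 0.2 0 0 -90 0; 0.2 0 0 -125 0; 0.2 0 0 -125 0")

```text
t: 7.6
tool_pos: [0.4395, -0.3475, 0.1677]
orientation: [2.19, 2.237, 0.0]
force: [0.7, -0.6, 0.5]
opening: 0.0741
gripper_force: 0.0
```

```bash
python3 -c "
from h import *
s=snap('scene','s4.png');t=snap('top','t4.png')
for a,b in [((357.9,213.8),(285.8,267.7)),((371.2,259.4),(276.5,232.8))]:
    A=ring(t,*a);B=ring(s,*b,6);print(A,B,tri(('top',*A),('scene',*B)))
plan((.541,-.0355,.16,.1))"
```

```text
(np.float64(357.99570958425625), np.float64(213.77666218501582)) (np.float64(285.8343471716664), np.float64(267.7252242687636)) [ 0.64009347 -0.01070487  0.0522857 ]
(np.float64(371.2504268864346), np.float64(259.4429406130364)) (np.float64(276.53808110873996), np.float64(232.83975826175583)) [ 0.54107038 -0.03528902  0.05124031]
t 7.7 pos [ 0.4373 -0.3454  0.1618] yaw 0.021 q6 -0.78 tilt 0.003 F [-0.3  0.3 -0.8] open 0.0745
(0.541, -0.0355, 0.16, 0.1) -> 154 55 1 -0.04
(0.541, -0.0355, 0.16, 0.1) -> 152 61 1 -0.04
```

arm_command(increments="0.2 154 55 1 -0.04; 0.2 154 55 1 -0.04; 0.2 154 55 1 -0.04; 0.2 154 55 1 -0.04")

```text
t: 8.1
tool_pos: [0.4881, -0.1851, 0.1572]
orientation: [-2.146, -2.288, -0.0]
force: [-0.2, -0.2, 0.2]
opening: 0.0743
gripper_force: 0.0
```

arm_command(increments="0.2 152 61 1 -0.04; 0.2 152 61 1 -0.04; 0.2 152 61 1 -0.04; 0.2 152 61 1 -0.04; 0.2 152 61 1 -0.04")

```text
t: 8.6
tool_pos: [0.5396, -0.0327, 0.157]
orientation: [-2.101, -2.333, 0.002]
force: [-0.2, -0.6, 0.1]
opening: 0.0747
gripper_force: 0.0
```

arm_command(increments="0.2 0 0 0 0; 0.2 0 0 45 0; 0.2 0 0 89 0; 0.2 0 0 89 0; 1 0 0 89 0")

```text
t: 9.1
tool_pos: [0.5389, -0.0357, 0.0693]
orientation: [-2.107, -2.327, 0.003]
force: [1.3, -0.3, 0.3]
opening: 0.0702
gripper_force: 0.0
```

arm_command(increments="1 0 0 0 0; 1 0 0 0 0; 1 0 0 0 0; 1 0 0 0 0; 1 0 0 0 0")

```text
t: 9.6
tool_pos: [0.5414, -0.0346, 0.0715]
orientation: [2.104, 2.329, 0.002]
force: [-1.7, -0.9, 6.6]
opening: 0.0439
gripper_force: 19.7
```

arm_command(increments="1 0 0 0 0; 1 0 0 -20 0; 1 0 0 -45 0; 1 0 0 -80 0; 1 0 0 -90 0")

```text
t: 10.1
tool_pos: [0.5424, -0.0345, 0.1643]
orientation: [2.102, 2.327, 0.006]
force: [1.3, -0.2, -0.6]
opening: 0.0438
gripper_force: 19.7
```

```bash
python3 -c "
from h import *
plan((.535,-.345,.16,.02))"
```

```text
t 10.1 pos [ 0.5424 -0.0345  0.1643] yaw 0.101 q6 -0.26 tilt 0.007 F [ 1.3 -0.2 -0.6] open 0.0438
(0.535, -0.345, 0.16, 0.02) -> -154 -19 2 0.041
(0.535, -0.345, 0.16, 0.02) -> -155 -13 2 0.041
```

arm_command(increments="1 -40 -5 2 0.04; 1 -80 -10 2 0.04; 1 -120 -15 2 0.04; 1 -154 -19 2 0.04")

```text
t: 10.5
tool_pos: [0.5363, -0.1911, 0.1572]
orientation: [2.153, 2.288, -0.0]
force: [0.2, -0.1, -0.6]
opening: 0.0439
gripper_force: 19.7
```

arm_command(increments="1 -45 -4 2 0.04; 1 -90 -8 2 0.04; 1 -130 -11 2 0.04; 1 -155 -13 2 0.04; 1 -155 -13 2 0.04")

```text
t: 11.0
tool_pos: [0.5322, -0.3482, 0.1548]
orientation: [2.202, 2.241, -0.001]
force: [-0.8, 0.6, -0.5]
opening: 0.044
gripper_force: 19.7
```

arm_command(increments="1 0 0 0 0; 1 0 0 45 0; 1 0 0 90 0; 1 0 0 121 0; 1 0 0 121 0")

```text
t: 11.5
tool_pos: [0.5331, -0.3427, 0.0323]
orientation: [-2.195, -2.245, -0.0]
force: [-0.6, 0.3, -0.2]
opening: 0.0437
gripper_force: 19.9
```

arm_command(increments="0.25 0 0 0 0; 0.25 0 0 0 0; 0.25 0 0 0 0; 0.25 0 0 0 0; 0.25 0 0 0 0")

```text
t: 12.0
tool_pos: [0.5333, -0.3449, 0.035]
orientation: [2.198, 2.244, 0.0]
force: [0.7, 0.4, -0.6]
opening: 0.0696
gripper_force: 0.0
```

arm_command(increments="0.2 0 0 -45 0; 0.2 0 0 -90 0; 0.2 0 0 -125 0; 0.2 0 0 -125 0; 0.2 0 0 -125 0")

```text
t: 12.5
tool_pos: [0.5339, -0.3455, 0.1612]
orientation: [2.196, 2.242, 0.001]
force: [-1.1, 1.5, -0.5]
opening: 0.0745
gripper_force: 0.0
```

```bash
python3 -c "
from h import *
s=snap('scene','s5.png');t=snap('top','t5.png')
for a,b in [((357.9,213.8),(285.8,267.7))]:
    A=ring(t,*a);B=ring(s,*b,6);print(A,B,tri(('top',*A),('scene',*B)))
plan((.640,-.0107,.16,.06))"
```

```text
(np.float64(357.10637430467494), np.float64(213.17166573996667)) (np.float64(286.8337771136693), np.float64(267.9451438286777)) [ 0.6412764  -0.0085529   0.05316904]
t 12.6 pos [ 0.5324 -0.3444  0.1581] yaw 0.021 q6 -0.68 tilt 0.002 F [-0.3 -0.4 -0.2] open 0.0744
(0.64, -0.0107, 0.16, 0.06) -> 166 57 -1 -0.02
(0.64, -0.0107, 0.16, 0.06) -> 165 60 -1 -0.02
```

The far tag's reading shifted by 2 mm. I'll check whether it has been knocked.

```bash
python3 -c "
from h import *
s=snap('scene','s6.png');t=snap('top','t6.png')
A=ring(t,357.,213);B=ring(s,287,268,6);print(A,B,tri(('top',*A),('scene',*B)))
cv2.imwrite('pics/c6.png',np.hstack([cv2.resize(s[180:310,60:320],(500,250)),cv2.resize(t[180:340,330:450],(300,400))[:250]]) if 0 else cv2.resize(np.vstack([s[180:310,120:320],t[190:350,340:540]]),None,fx=2,fy=2))"
```

```text
(np.float64(357.2040657189602), np.float64(213.24970327056457)) (np.float64(286.64615269261833), np.float64(267.93176827020176)) [ 0.64113518 -0.00888262  0.05300597]
```

View pics/c6.png

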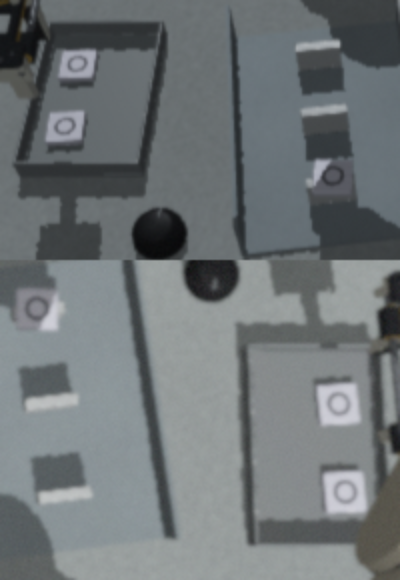

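The far tag is unmoved and only a light patch biased the reading. Two tags lie in the tray, and supports 1 and 2 are bare. Fetching the third.

arm_command(increments="0.2 166 57 -1 -0.02; 0.2 166 57 -1 -0.02; 0.2 166 57 -1 -0.02; 0.2 166 57 -1 -0.02")

```text
t: 13.1
tool_pos: [0.5867, -0.1738, 0.159]
orientation: [-2.171, -2.267, 0.0]
force: [0.7, 1.1, -0.0]
opening: 0.0742
gripper_force: 0.0
```

arm_command(increments="0.2 165 60 -1 -0.02; 0.2 165 60 -1 -0.02; 0.2 165 60 -1 -0.02; 0.2 165 60 -1 -0.02; 0.2 165 60 -1 -0.02")

```text
t: 13.6
tool_pos: [0.6397, -0.0064, 0.1599]
orientation: [-2.146, -2.291, 0.001]
force: [-0.3, -0.7, -0.1]
opening: 0.0746
gripper_force: 0.0
```

arm_command(increments="0.2 0 0 0 0; 0.2 0 0 45 0; 0.2 0 0 89 0; 0.2 0 0 89 0; 1 0 0 89 0")

```text
t: 14.1
tool_pos: [0.6385, -0.0117, 0.0718]
orientation: [-2.153, -2.284, 0.004]
force: [-0.6, 0.2, 1.0]
opening: 0.07
gripper_force: 0.0
```

arm_command(increments="1 0 0 0 0; 1 0 0 0 0; 1 0 0 0 0; 1 0 0 0 0; 1 0 0 0 0")

```text
t: 14.6
tool_pos: [0.6412, -0.0107, 0.0748]
orientation: [2.151, 2.286, 0.003]
force: [-1.2, -0.9, 6.4]
opening: 0.0436
gripper_force: 19.7
```

arm_command(increments="1 0 0 0 0; 1 0 0 -20 0; 1 0 0 -45 0; 1 0 0 -80 0; 1 0 0 -90 0")

```text
t: 15.1
tool_pos: [0.6423, -0.0105, 0.1679]
orientation: [2.149, 2.284, 0.007]
force: [0.6, -0.1, -1.0]
opening: 0.0441
gripper_force: 19.7
```

```bash
python3 -c "
from h import *
s=cv2.imread('pics/s6.png');t=cv2.imread('pics/t6.png')
T=faces('top',t,345,240,395,330,lambda g:g.min(2)>175,.045,60,3)
S=faces('scene',s,260,195,305,250,lambda g:g.min(2)>150,.045,40,2)
for o in T+S: print(*o)
for a,b in zip(T,S): print(tri(('top',*a[0]),('scene',*b[0])))
plan((.487,-.272,.16,.02))"
```

```text
[365.34 260.76] [ 0.53922916 -0.02406707] 0.05045899408212891 0.008770274218563436 1.672455021857465
[372.36781609 307.41609195] [ 0.44015089 -0.03534334] 0.049575495911974965 0.008554005548805931 1.6688707382429533
t 15.1 pos [ 0.6423 -0.0105  0.1679] yaw 0.061 q6 -0.16 tilt 0.007 F [ 0.6 -0.1 -1. ] open 0.0441
(0.487, -0.272, 0.16, 0.02) -> -126 -85 4 0.021
(0.487, -0.272, 0.16, 0.02) -> -127 -83 4 0.021
```

arm_command(increments="1 -40 -27 4 0.02; 1 -80 -54 4 0.02; 1 -110 -74 4 0.02; 1 -126 -85 4 0.02")

```text
t: 15.5
tool_pos: [0.561, -0.1436, 0.1581]
orientation: [-2.177, -2.265, 0.001]
force: [0.2, 0.3, -0.4]
opening: 0.0439
gripper_force: 19.7
```

arm_command(increments="1 -40 -26 4 0.02; 1 -80 -52 4 0.02; 1 -110 -72 4 0.02; 1 -127 -83 4 0.02; 1 -127 -83 4 0.02")

```text
t: 16.0
tool_pos: [0.4835, -0.2739, 0.1542]
orientation: [-2.202, -2.241, 0.001]
force: [0.4, 0.0, -1.8]
opening: 0.0442
gripper_force: 19.7
```

arm_command(increments="1 0 0 0 0; 1 0 0 45 0; 1 0 0 90 0; 1 0 0 118 0; 1 0 0 118 0")

```text
t: 16.5
tool_pos: [0.4829, -0.2685, 0.0322]
orientation: [-2.191, -2.241, 0.001]
force: [-1.2, 0.7, -1.1]
opening: 0.0437
gripper_force: 19.9
```

```bash
python3 -c "
from h import *
plan((.487,-.272,.037,.02))"
```

```text
t 16.5 pos [ 0.4829 -0.2685  0.0322] yaw 0.023 q6 -0.62 tilt 0.007 F [-1.2  0.7 -1.1] open 0.0437
(0.487, -0.272, 0.037, 0.02) -> -4 4 -5 0.003
```

arm_command(increments="0.25 0 0 -4 0; 0.25 0 0 -4 0; 0.25 0 0 -4 0; 0.25 0 0 -4 0; 0.25 0 0 -4 0")

```text
t: 17.0
tool_pos: [0.4854, -0.272, 0.0415]
orientation: [2.197, 2.244, 0.0]
force: [-0.4, 1.1, 0.3]
opening: 0.0693
gripper_force: 0.0
```

arm_command(increments="0.25 0 0 -40 0; 0.25 0 0 -90 0; 0.4 0 0 -140 0; 0.4 0 0 -190 0; 0.4 0 0 -240 0")

```text
t: 17.5
tool_pos: [0.4846, -0.2715, 0.283]
orientation: [2.198, 2.244, 0.0]
force: [1.2, -0.6, 0.0]
opening: 0.0562
gripper_force: 0.0
```

arm_command(increments="0.4 0 0 -50 0; 0.4 0 0 -85 0; 0.4 0 0 -85 0; 0.4 0 0 -85 0")

```text
t: 17.9
tool_pos: [0.4853, -0.272, 0.3667]
orientation: [2.197, 2.243, 0.001]
force: [0.5, -0.5, -0.6]
opening: 0.0557
gripper_force: 0.0
```

```bash
python3 -c "
from h import *
s=snap('scene','s7.png');t=snap('top','t7.png')
T=faces('top',t,176,240,234,357,lambda g:(g[...,0]-g[...,1]>3)&(g.min(2)>180),.016)
for o in T: print(*o)
T=faces('top',t,345,190,395,330,lambda g:g.min(2)>150,.045,60,3)
for o in T: print(*o)
for v in [(512,293),(510,250),(480,270)]: print(t[v[1],v[0]])
plan((.52,.05,.365,-.05),(.5617,.3325,.36,-.17),(.5617,.3325,.033,-.17))
cv2.imwrite('pics/c7.png',cv2.resize(np.vstack([s[180:310,120:320],t[190:350,340:540]]),None,fx=2,fy=2))"
```

```text
[200.70570571 255.78528529] [0.56151137 0.33142824] 0.02301200913469888 0.07871769478267134 1.390251140551918
[200.15918164 297.16167665] [0.4718901 0.3318071] 0.022361459547736783 0.07865522689968164 1.3748073664481715
[204.00244738 340.12090064] [0.38069306 0.32286259] 0.022449481904112216 0.07743267265970023 1.4864935422946102
[359.32206573 216.04037559] [ 0.63651808 -0.01454298] 0.055944293292744626 0.017972537492513024 1.6761308617117059
[365.99142551 261.01393355] [ 0.53865294 -0.0254388 ] 0.05723239442284208 0.015145688131858048 1.6588309679748507
[372.77347418 307.48943662] [ 0.43997617 -0.03619344] 0.05592193582599972 0.013396111590217665 1.6770505827649873
[92 91 89]
[99 97 96]
[135 133 128]
t 18.0 pos [ 0.4845 -0.2714  0.3638] yaw 0.021 q6 -0.62 tilt 0.003 F [-0.1 -0.3 -1.6] open 0.0558
(0.52, 0.05, 0.365, -0.05) -> 160 21 -1 0.035
(0.52, 0.05, 0.365, -0.05) -> 161 15 -1 0.035
(0.5617, 0.3325, 0.36, -0.17) -> 142 14 3 0.06
(0.5617, 0.3325, 0.36, -0.17) -> 143 5 3 0.06
(0.5617, 0.3325, 0.033, -0.17) -> 0 0 163 -0.0
(0.5617, 0.3325, 0.033, -0.17) -> 0 0 163 -0.0
```

View pics/c7.png

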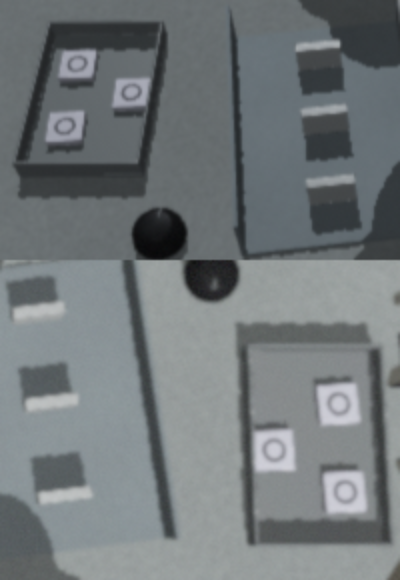

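All three tags are in the tray, clear of its walls, and all supports are bare. I'll cross-check support heights with both views, then fly over to the far blank.

arm_command(increments="0.4 160 21 -1 0.035; 0.4 160 21 -1 0.035; 0.4 160 21 -1 0.035; 0.4 160 21 -1 0.035")

```text
t: 18.4
tool_pos: [0.5022, -0.107, 0.3647]
orientation: [-2.23, -2.208, 0.0]
force: [1.2, -0.2, -0.2]
opening: 0.0558
gripper_force: 0.0
```

arm_command(increments="0.4 161 15 -1 0.035; 0.4 161 15 -1 0.035; 0.4 161 15 -1 0.035; 0.4 161 15 -1 0.035")

```text
t: 18.8
tool_pos: [0.5193, 0.0533, 0.3657]
orientation: [-2.269, -2.169, 0.002]
force: [-1.5, -0.3, -0.5]
opening: 0.0558
gripper_force: 0.0
```

arm_command(increments="0.4 142 14 3 0.06; 0.4 142 14 3 0.06; 0.4 142 14 3 0.06; 0.4 142 14 3 0.06")

```text
t: 19.2
tool_pos: [0.5404, 0.1941, 0.3619]
orientation: [-2.333, -2.1, 0.004]
force: [-0.3, -0.8, -1.0]
opening: 0.0558
gripper_force: 0.0
```

arm_command(increments="0.4 143 5 3 0.06; 0.4 143 5 3 0.06; 0.4 143 5 3 0.06; 0.4 143 5 3 0.06; 0.4 143 5 3 0.06")

```text
t: 19.7
tool_pos: [0.5615, 0.3315, 0.3593]
orientation: [-2.4, -2.027, 0.006]
force: [-0.7, -1.0, -0.8]
opening: 0.0554
gripper_force: 0.0
```

arm_command(increments="0.4 0 0 0 0; 0.4 0 0 50 0; 0.4 0 0 100 0; 0.4 0 0 150 0; 0.4 0 0 180 0")

```text
t: 20.2
tool_pos: [0.56, 0.3291, 0.1773]
orientation: [-2.403, -2.023, 0.007]
force: [0.3, 0.2, -0.5]
opening: 0.0559
gripper_force: 0.0
```

arm_command(increments="0.4 0 0 0 0; 0.4 0 0 0 0")

```text
t: 20.4
tool_pos: [0.5618, 0.3309, 0.1828]
orientation: [2.402, 2.024, 0.0]
force: [-0.4, -0.0, 1.2]
opening: 0.0558
gripper_force: 0.0
```

```bash
python3 -c "
from h import *
np.set_printoptions(precision=4,suppress=True)
s=cv2.imread('pics/s7.png');t=cv2.imread('pics/t7.png')
for y0,y1 in((208,224),(253,269),(299,315)):
    T=faces('top',t,345,y0,392,y1,lambda g:g.min(2)>170,.045,40,2)
    for o in T: print(*o)
for a,b in [((359.3,215.7),(285,271.2)),((365.6,260.9),(282.2,235)),((372.5,307.4),(279.0,203.3))]:
    print(tri(('top',*a),('scene',*b)))
plan((.5617,.3325,.033,-.175))"
```

```text
[360.3426 216.3463] [ 0.6358 -0.0167] 0.050772303083853165 0.011028308211461038 1.668628768306394
[366.655  261.7946] [ 0.5369 -0.0268] 0.05258060939539527 0.009562991619260452 1.6723786782425607
[373.0904 308.4337] [ 0.438  -0.0368] 0.05142176489446143 0.009247392973706805 1.6768973017191533
[ 0.6391 -0.0143  0.0356]
[ 0.5395 -0.0235  0.0396]
[ 0.4403 -0.0344  0.0376]
t 20.4 pos [0.5618 0.3309 0.1828] yaw -0.171 q6 0.62 tilt 0.000 F [-0.4 -0.   1.2] open 0.0558
(0.5617, 0.3325, 0.033, -0.175) -> 2 0 150 0.004
```

```bash
python3 -c "
from h import *
np.set_printoptions(precision=4,suppress=True)
s=cv2.imread('pics/s7.png');t=cv2.imread('pics/t7.png')
for c,v in ((360,216),(366,261),(373,308)): print('top',c,v-9,t[v-9:v+10,c].min(1))
for c,v in ((285,271),(282,235),(279,203)): print('sc',c,v-7,s[v-7:v+9,c].min(1))
G=[]
for y0,y1 in((205,228),(250,272),(296,318)):
    o=faces('top',t,342,y0,395,y1,lambda g:g.min(2)>175,.045,40,2); print(*o); G+=o
H=[]
for y0,y1 in((262,280),(226,244),(195,212)):
    o=faces('scene',s,268,y0,298,y1,lambda g:g.min(2)>145,.045,30,2);print(*o);H+=o
for a,b in zip(G,H): print(tri(('top',*a[0]),('scene',*b[0])))
"
```

```text
top 360 207 [ 86  86  86  91 126 166 182 187 186 185 179 169 159 151 143 139 138 140
 136]
top 366 252 [ 87  86  85  85  94 132 172 184 188 186 184 171 157 144 141 140 143 139
 142]
top 373 299 [ 87  90  87  93 103 139 173 187 189 188 181 157 142 141 139 139 138 139
 137]
sc 285 264 [101 100 101 104 130 153 153 150 130  80  69  69  68  67  68  68]
sc 282 228 [104 105 105 106 117 143 160 157 137  93  72  70  68  68  68  68]
sc 279 196 [105 104 104 107 125 154 166 165 143  82  69  69  69  68  68  69]
(array([360.0435, 216.1304]), array([ 0.6363, -0.0161]), np.float64(0.0489253077782801), np.float64(0.008712552602724377), np.float64(1.6759545608600503))
(array([366.4139, 261.7405]), array([ 0.5371, -0.0263]), np.float64(0.05018555740576686), np.float64(0.008765659241006099), np.float64(1.6723691024243066))
(array([373.3678, 308.4161]), array([ 0.438 , -0.0374]), np.float64(0.04956737801087652), np.float64(0.008549552190705712), np.float64(1.6687866035604024))
```

arm_command(increments="0.4 2 0 45 0; 0.4 2 0 90 0; 0.4 2 0 130 0; 0.4 2 0 149 0; 0.4 2 0 149 0")

```text
t: 20.9
tool_pos: [0.5635, 0.3344, 0.0343]
orientation: [2.401, 2.025, 0.004]
force: [0.4, 1.0, 0.4]
opening: 0.0557
gripper_force: 0.0
```

arm_command(increments="0.4 0 0 0 0; 1 0 0 0 0; 1 0 0 0 0; 1 0 0 0 0; 1 0 0 0 0", grip_force=25)

```text
t: 21.4
tool_pos: [0.5619, 0.3343, 0.0331]
orientation: [2.401, 2.026, 0.001]
force: [0.4, -0.4, -0.4]
opening: 0.0281
gripper_force: 0.0
```

arm_command(increments="1 0 0 0 0; 1 0 0 0 0; 1 0 0 0 0")

```text
t: 21.7
tool_pos: [0.5617, 0.3342, 0.0328]
orientation: [2.401, 2.026, 0.0]
force: [-0.3, -0.5, 2.9]
opening: 0.024
gripper_force: 25.0
```

```bash
python3 -c "
from h import *
np.set_printoptions(precision=4,suppress=True)
for a,b in [((359.2,214.3),(285,270.15)),((365.4,260.2),(282.3,234.6)),((372.4,306.9),(279.3,202.4))]:
    print(onz('top',*a,.045),onz('scene',*b,.045),tri(('top',*a),('scene',*b)))
for a,b in [((359.3,216.04),(0,0))]:pass
plan((.5617,.3325,.36,-.17))"
```

```text
[ 0.6403 -0.0144  0.045 ] [ 0.6421 -0.0126  0.045 ] [ 0.6408 -0.0137  0.0429]
[ 0.5404 -0.0242  0.045 ] [ 0.5423 -0.0211  0.045 ] [ 0.5407 -0.0229  0.0429]
[ 0.4412 -0.0355  0.045 ] [ 0.4435 -0.031   0.045 ] [ 0.4413 -0.0335  0.0425]
t 21.7 pos [0.5617 0.3342 0.0328] yaw -0.169 q6 0.63 tilt 0.000 F [-0.3 -0.5  2.9] open 0.0240
(0.5617, 0.3325, 0.36, -0.17) -> -1 0 -164 0.001
(0.5617, 0.3325, 0.36, -0.17) -> -1 0 -164 0.001
```

arm_command(increments="1 0 0 -15 0; 1 0 0 -50 0; 1 0 0 -95 0; 1 0 0 -140 0; 1 0 0 -190 0")

```text
t: 22.2
tool_pos: [0.5609, 0.3339, 0.2244]
orientation: [-2.401, -2.026, 0.002]
force: [0.5, 0.3, 0.1]
opening: 0.0237
gripper_force: 25.0
```

arm_command(increments="1 0 0 -45 0; 1 0 0 -90 0; 1 0 0 -135 0; 1 0 0 -142 0; 1 0 0 -142 0")

```text
t: 22.7
tool_pos: [0.5623, 0.3346, 0.3683]
orientation: [2.4, 2.025, 0.009]
force: [-0.6, 0.1, -0.9]
opening: 0.0233
gripper_force: 25.0
```

```bash
python3 -c "
from h import *
plan((.6405,-.012,.36,.103))"
```

```text
t 22.7 pos [0.5623 0.3346 0.3683] yaw -0.169 q6 0.63 tilt 0.006 F [-0.6  0.1 -0.9] open 0.0233
(0.6405, -0.012, 0.36, 0.103) -> -164 68 4 -0.136
(0.6405, -0.012, 0.36, 0.103) -> -172 45 4 -0.136
```

arm_command(increments="1 -40 17 0 -0.03; 1 -80 34 0 -0.07; 1 -120 50 0 -0.1; 1 -164 68 0 -0.136; 1 -164 68 0 -0.136")

```text
t: 23.2
tool_pos: [0.6014, 0.1553, 0.3619]
orientation: [-2.263, -2.179, 0.007]
force: [-0.5, 0.7, -0.2]
opening: 0.024
gripper_force: 25.0
```

arm_command(increments="1 -40 10 0 -0.03; 1 -80 21 0 -0.07; 1 -120 31 0 -0.1; 1 -172 45 0 -0.136; 1 -172 45 0 -0.136")

```text
t: 23.7
tool_pos: [0.6402, -0.0173, 0.3616]
orientation: [-2.108, -2.327, 0.006]
force: [0.7, 0.3, -0.9]
opening: 0.0235
gripper_force: 25.0
```

arm_command(increments="1 0 0 0 0; 1 0 0 50 0; 1 0 0 100 0; 1 0 0 150 0; 1 0 0 200 0")

```text
t: 24.2
tool_pos: [0.6394, -0.0098, 0.162]
orientation: [-2.102, -2.333, 0.0]
force: [0.7, -0.6, -0.7]
opening: 0.024
gripper_force: 25.0
```

arm_command(increments="1 0 0 30 0; 1 0 0 50 0; 1 0 0 50 0; 1 0 0 50 0; 1 0 0 50 0")

```text
t: 24.7
tool_pos: [0.6416, -0.0115, 0.1167]
orientation: [2.102, 2.332, 0.003]
force: [0.8, -0.7, -0.6]
opening: 0.0237
gripper_force: 25.0
```

```bash
python3 -c "
from h import *
plan((.6405,-.012,.074,.103))"
```

```text
t 24.7 pos [ 0.6416 -0.0115  0.1167] yaw 0.104 q6 -0.20 tilt 0.003 F [ 0.8 -0.7 -0.6] open 0.0237
(0.6405, -0.012, 0.074, 0.103) -> 0 -1 43 0.001
```

arm_command(increments="1 0 -1 20 0; 1 0 -1 36 0; 1 0 -1 40 0; 1 0 -1 40 0; 1 0 -1 40 0")

```text
t: 25.2
tool_pos: [0.6399, -0.0124, 0.0754]
orientation: [2.104, 2.332, 0.001]
force: [-0.1, 0.9, 0.3]
opening: 0.0236
gripper_force: 25.0
```

arm_command(increments="1 0 0 2 0; 1 0 0 2 0; 1 0 0 2 0")

```text
t: 25.5
tool_pos: [0.6397, -0.0124, 0.073]
orientation: [2.104, 2.332, 0.001]
force: [0.1, -0.1, -0.2]
opening: 0.0238
gripper_force: 25.0
```

```bash
python3 -c "
from h import *
plan((.6405,-.012,.074,.103))"
```

```text
t 25.5 pos [ 0.6397 -0.0124  0.073 ] yaw 0.103 q6 -0.20 tilt 0.001 F [ 0.1 -0.1 -0.2] open 0.0238
(0.6405, -0.012, 0.074, 0.103) -> 0 1 -1 -0.0
```

arm_command(increments="1 0 1 1 0; 1 0 1 1 0; 1 0 1 1 0; 0.65 0 1 1 0; 0.65 0 1 1 0")

```text
t: 26.0
tool_pos: [0.6404, -0.0123, 0.0716]
orientation: [-2.104, -2.333, 0.0]
force: [0.6, -0.0, 0.5]
opening: 0.0317
gripper_force: 0.0
```

arm_command(increments="0.5 0 0 0 0; 0.5 0 0 0 0; 0.5 0 0 -30 0; 0.5 0 0 -80 0; 0.5 0 0 -130 0")

```text
t: 26.5
tool_pos: [0.6394, -0.0122, 0.2018]
orientation: [-2.103, -2.331, 0.003]
force: [1.8, 0.0, 1.2]
opening: 0.0465
gripper_force: 0.0
```

arm_command(increments="0.5 0 0 -50 0; 0.5 0 0 -100 0; 0.4 0 0 -160 0; 0.4 0 0 -160 0; 0.4 0 0 -160 0")

```text
t: 27.0
tool_pos: [0.6415, -0.0124, 0.3651]
orientation: [2.101, 2.329, 0.005]
force: [-0.0, -0.1, -0.4]
opening: 0.0559
gripper_force: 0.0
```

```bash
python3 -c "
from h import *
s=snap('scene','s8.png');t=snap('top','t8.png')
for o in faces('top',t,340,195,392,235,lambda g:(g.min(2)>120)&(g[...,0]-g[...,1]>3),.055): print(*o)
for o in faces('top',t,176,240,234,357,lambda g:(g[...,0]-g[...,1]>3)&(g.min(2)>180),.016): print(*o)
plan((.4719,.3330,.36,-.19))
cv2.imwrite('pics/c8.png',np.hstack([cv2.resize(s[180:310,225:355],(390,390)),cv2.resize(t[190:320,310:440],(390,390))]))"
```

```text
[373.19958203 229.71577847] [ 0.60427662 -0.0422637 ] 0.059917204639696 0.019477930673306665 1.5492722633543679
[200.13192346 297.1510574 ] [0.47191428 0.33186562] 0.022074104518625383 0.0782863346849048 1.3817856548875036
[203.72214112 340.1377129 ] [0.38067355 0.32345528] 0.07628745743941782 0.020953181995434094 1.5445562106275905
t 27.1 pos [ 0.6401 -0.0123  0.3598] yaw 0.103 q6 -0.20 tilt 0.002 F [-0.5  0.5 -1. ] open 0.0559
(0.4719, 0.333, 0.36, -0.19) -> 180 -66 0 0.146
(0.4719, 0.333, 0.36, -0.19) -> 169 -92 0 0.146
```

View pics/c8.png

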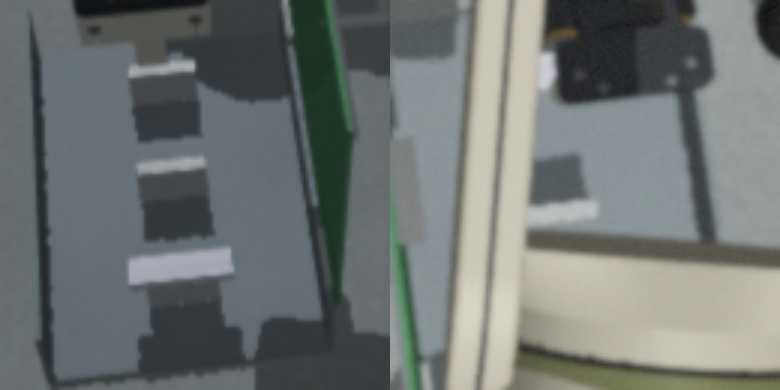

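The crop shows blank 1 lying flat and centred on support 3, around scene (285,269). Next, the middle blank.

arm_command(increments="0.4 180 -66 -5 0.146; 0.4 180 -66 -5 0.146; 0.4 180 -66 -5 0.146; 0.4 180 -66 -5 0.146; 0.4 180 -66 -5 0.146")

```text
t: 27.6
tool_pos: [0.5534, 0.1642, 0.3639]
orientation: [-2.26, -2.177, 0.005]
force: [-0.1, -0.4, 0.5]
opening: 0.0558
gripper_force: 0.0
```

arm_command(increments="0.4 169 -92 0 0.146; 0.4 169 -92 0 0.146; 0.4 169 -92 0 0.146; 0.4 169 -92 0 0.146; 0.4 169 -92 0 0.146")

```text
t: 28.1
tool_pos: [0.4686, 0.3363, 0.3635]
orientation: [-2.414, -2.007, 0.007]
force: [0.4, -0.6, 0.2]
opening: 0.0561
gripper_force: 0.0
```

arm_command(increments="0.4 0 0 0 0; 0.4 0 0 50 0; 0.4 0 0 100 0; 0.4 0 0 150 0; 0.4 0 0 200 0")

```text
t: 28.6
tool_pos: [0.472, 0.3302, 0.1635]
orientation: [2.423, 1.999, -0.003]
force: [0.8, 0.8, -0.3]
opening: 0.0557
gripper_force: 0.0
```

arm_command(increments="0.4 0 0 50 0; 0.4 0 0 85 0; 0.4 0 0 85 0; 0.4 0 0 85 0; 0.4 0 0 85 0")

```text
t: 29.1
tool_pos: [0.4737, 0.3329, 0.0844]
orientation: [2.422, 2.0, 0.006]
force: [0.7, -0.2, -0.2]
opening: 0.0559
gripper_force: 0.0
```

```bash
python3 -c "
from h import *
plan((.4719,.3325,.033,-.19))"
```

```text
t 29.1 pos [0.4737 0.3329 0.0844] yaw -0.190 q6 0.71 tilt 0.004 F [ 0.7 -0.2 -0.2] open 0.0559
(0.4719, 0.3325, 0.033, -0.19) -> -1 -2 51 -0.0
```

arm_command(increments="0.4 0 -1 30 0; 0.4 0 -1 49 0; 0.4 0 -1 49 0; 0.4 0 -1 49 0; 1 0 -1 49 0")

```text
t: 29.6
tool_pos: [0.4724, 0.3339, 0.0354]
orientation: [2.421, 2.001, 0.006]
force: [-0.2, -0.0, 1.0]
opening: 0.0516
gripper_force: 0.0
```

arm_command(increments="1 0 0 0 0; 1 0 0 0 0; 1 0 0 0 0; 1 0 0 0 0; 1 0 0 0 0")

```text
t: 30.1
tool_pos: [0.4708, 0.3331, 0.033]
orientation: [2.421, 2.002, 0.001]
force: [-0.6, -1.2, 2.6]
opening: 0.0236
gripper_force: 25.0
```

arm_command(increments="1 0 0 0 0; 1 0 0 0 0; 1 0 0 -30 0; 1 0 0 -80 0; 1 0 0 -130 0")

```text
t: 30.6
tool_pos: [0.4694, 0.3322, 0.1624]
orientation: [-2.421, -2.002, 0.006]
force: [0.8, 1.2, -0.8]
opening: 0.0234
gripper_force: 25.0
```

arm_command(increments="1 0 0 -45 0; 1 0 0 -90 0; 1 0 0 -135 0; 1 0 0 -180 0; 1 0 0 -202 0")

```text
t: 31.1
tool_pos: [0.4713, 0.3334, 0.3695]
orientation: [2.42, 2.001, 0.009]
force: [0.6, -0.3, -0.4]
opening: 0.0238
gripper_force: 25.0
```

```bash
python3 -c "
from h import *
plan((.5406,-.022,.36,.103))"
```

```text
t 31.1 pos [0.4713 0.3334 0.3695] yaw -0.189 q6 0.72 tilt 0.006 F [ 0.6 -0.3 -0.4] open 0.0238
(0.5406, -0.022, 0.36, 0.103) -> -168 67 5 -0.146
(0.5406, -0.022, 0.36, 0.103) -> -176 42 5 -0.146
```

arm_command(increments="1 -40 17 0 -0.03; 1 -80 34 0 -0.07; 1 -120 50 0 -0.1; 1 -168 67 0 -0.146; 1 -168 67 0 -0.146")

```text
t: 31.6
tool_pos: [0.5057, 0.1503, 0.3642]
orientation: [2.272, 2.167, -0.003]
force: [0.3, -0.1, -1.1]
opening: 0.0235
gripper_force: 25.0
```

arm_command(increments="1 -40 10 0 -0.03; 1 -80 21 0 -0.07; 1 -120 31 0 -0.1; 1 -176 42 0 -0.146; 1 -176 42 0 -0.146")

```text
t: 32.1
tool_pos: [0.5395, -0.0264, 0.3637]
orientation: [-2.108, -2.329, 0.003]
force: [0.5, 0.5, -0.1]
opening: 0.0237
gripper_force: 25.0
```

arm_command(increments="1 0 0 0 0; 1 0 0 50 0; 1 0 0 100 0; 1 0 0 150 0; 1 0 0 200 0")

```text
t: 32.6
tool_pos: [0.539, -0.02, 0.1629]
orientation: [2.103, 2.334, 0.001]
force: [0.4, -0.4, -1.3]
opening: 0.0237
gripper_force: 25.0
```

arm_command(increments="1 0 0 30 0; 1 0 0 60 0; 1 0 0 60 0; 1 0 0 60 0; 1 0 0 60 0")

```text
t: 33.1
tool_pos: [0.5408, -0.0216, 0.107]
orientation: [2.101, 2.332, 0.003]
force: [0.5, -0.6, 0.2]
opening: 0.0235
gripper_force: 25.0
```

```bash
python3 -c "
from h import *
plan((.5406,-.022,.073,.103))"
```

```text
t 33.1 pos [ 0.5408 -0.0216  0.107 ] yaw 0.104 q6 -0.24 tilt 0.003 F [ 0.5 -0.6  0.2] open 0.0235
(0.5406, -0.022, 0.073, 0.103) -> 0 0 34 0.001
```

arm_command(increments="1 0 1 20 0; 1 0 1 29 0; 1 0 1 32 0; 1 0 1 32 0; 1 0 1 32 0")

```text
t: 33.6
tool_pos: [0.5408, -0.0222, 0.0736]
orientation: [2.104, 2.332, 0.001]
force: [0.3, 0.3, -0.8]
opening: 0.0237
gripper_force: 25.0
```

arm_command(increments="1 0 0 1 0; 1 0 0 1 0; 1 0 0 1 0; 0.65 0 0 1 0; 0.65 0 0 1 0")

```text
t: 34.1
tool_pos: [0.5404, -0.0222, 0.0717]
orientation: [2.104, 2.333, 0.0]
force: [-0.0, -0.5, 0.6]
opening: 0.0317
gripper_force: 0.0
```

arm_command(increments="0.5 0 0 0 0; 0.5 0 0 0 0; 0.5 0 0 -30 0; 0.5 0 0 -80 0; 0.5 0 0 -130 0")

```text
t: 34.6
tool_pos: [0.5392, -0.022, 0.2021]
orientation: [-2.103, -2.331, 0.002]
force: [0.6, 0.1, 0.3]
opening: 0.0466
gripper_force: 0.0
```

arm_command(increments="0.5 0 0 -50 0; 0.5 0 0 -100 0; 0.4 0 0 -165 0; 0.4 0 0 -165 0; 0.4 0 0 -165 0")

```text
t: 35.1
tool_pos: [0.5415, -0.0223, 0.3702]
orientation: [2.101, 2.329, 0.006]
force: [0.6, -0.3, -0.3]
opening: 0.0555
gripper_force: 0.0
```

```bash
python3 -c "
from h import *
s=snap('scene','s9.png')
for y0,y1 in((255,285),(222,248)):
  for o in faces('scene',s,262,y0,308,y1,lambda g:(g.min(2)>125)&(g[...,0]-g[...,1]>3),.055,50): print(*o)
plan((.3808,.3240,.365,-.028))"
```

```text
[284.67791005 268.3015873 ] [ 0.64326976 -0.01257829] 0.07878456352638444 0.022501426319945336 1.6748863756250405
[281.63265306 232.19863946] [ 0.5422766 -0.0219884] 0.0805689200397002 0.024746240640449117 1.6728848590662002
t 35.1 pos [ 0.5407 -0.0222  0.367 ] yaw 0.103 q6 -0.24 tilt 0.002 F [-0.1  0.2 -0.4] open 0.0557
(0.3808, 0.324, 0.365, -0.028) -> 180 -62 1 0.066
(0.3808, 0.324, 0.365, -0.028) -> 176 -73 1 0.066
```

arm_command(increments="0.4 180 -62 0 0.066; 0.4 180 -62 0 0.066; 0.4 180 -62 0 0.066; 0.4 180 -62 0 0.066; 0.4 180 -62 0 0.066")

```text
t: 35.65
tool_pos: [0.4574, 0.1541, 0.3635]
orientation: [-2.171, -2.265, 0.005]
force: [-0.0, -0.5, -1.0]
opening: 0.0558
gripper_force: 0.0
```

arm_command(increments="0.4 176 -73 0 0.066; 0.4 176 -73 0 0.066; 0.4 176 -73 0 0.066; 0.4 176 -73 0 0.066; 0.4 176 -73 0 0.066")

```text
t: 36.15
tool_pos: [0.3782, 0.3264, 0.3634]
orientation: [-2.247, -2.193, 0.007]
force: [-0.5, 0.2, -0.3]
opening: 0.0556
gripper_force: 0.0
```

arm_command(increments="0.4 0 0 0 0; 0.4 0 0 50 0; 0.4 0 0 100 0; 0.4 0 0 150 0; 0.4 0 0 200 0")

```text
t: 36.65
tool_pos: [0.3811, 0.3213, 0.1636]
orientation: [2.256, 2.186, -0.002]
force: [0.1, 0.1, -0.1]
opening: 0.0557
gripper_force: 0.0
```

arm_command(increments="0.4 0 0 50 0; 0.4 0 0 85 0; 0.4 0 0 85 0; 0.4 0 0 85 0; 0.4 0 0 85 0")

```text
t: 37.15
tool_pos: [0.3826, 0.324, 0.0841]
orientation: [2.254, 2.187, 0.005]
force: [0.3, 0.8, -0.3]
opening: 0.0558
gripper_force: 0.0
```

```bash
python3 -c "
from h import *
plan((.3810,.3243,.033,-.028))"
```

```text
t 37.1 pos [0.3826 0.324  0.0841] yaw -0.030 q6 0.63 tilt 0.004 F [ 0.3  0.8 -0.3] open 0.0558
(0.381, 0.3243, 0.033, -0.028) -> 0 -2 51 -0.002
```

arm_command(increments="0.4 0 0 30 0; 0.4 0 0 49 0; 0.4 0 0 49 0; 0.4 0 0 49 0; 1 0 0 49 0")

```text
t: 37.65
tool_pos: [0.3823, 0.3247, 0.0351]
orientation: [2.253, 2.189, 0.006]
force: [0.3, -0.3, 0.1]
opening: 0.0516
gripper_force: 0.0
```

arm_command(increments="1 0 0 0 0; 1 0 0 0 0; 1 0 0 0 0; 1 0 0 0 0; 1 0 0 0 0")

```text
t: 38.15
tool_pos: [0.3808, 0.3238, 0.033]
orientation: [2.253, 2.189, 0.001]
force: [-0.7, -0.5, 4.9]
opening: 0.0234
gripper_force: 24.8
```

arm_command(increments="1 0 0 0 0; 1 0 0 0 0; 1 0 0 -30 0; 1 0 0 -80 0; 1 0 0 -130 0")

```text
t: 38.65
tool_pos: [0.3795, 0.3229, 0.1627]
orientation: [-2.253, -2.189, 0.005]
force: [0.9, 0.7, -0.3]
opening: 0.0237
gripper_force: 24.8
```

arm_command(increments="1 0 0 -45 0; 1 0 0 -90 0; 1 0 0 -135 0; 1 0 0 -180 0; 1 0 0 -202 0")

```text
t: 39.15
tool_pos: [0.3814, 0.3242, 0.3693]
orientation: [2.253, 2.188, 0.009]
force: [-0.0, -0.0, -0.3]
opening: 0.0238
gripper_force: 24.8
```

```bash
python3 -c "
from h import *
plan((.4413,-.033,.36,.103))"
```

```text
t 39.1 pos [0.3814 0.3242 0.3693] yaw -0.029 q6 0.63 tilt 0.006 F [-0.  -0.  -0.3] open 0.0238
(0.4413, -0.033, 0.36, 0.103) -> -178 35 5 -0.066
(0.4413, -0.033, 0.36, 0.103) -> -180 23 5 -0.066
```

arm_command(increments="1 -42 9 0 -0.02; 1 -85 17 0 -0.03; 1 -130 26 0 -0.05; 1 -178 35 0 -0.066; 1 -178 35 0 -0.066")

```text
t: 39.65
tool_pos: [0.4113, 0.1398, 0.3643]
orientation: [2.186, 2.254, -0.002]
force: [0.6, 0.9, -0.5]
opening: 0.0234
gripper_force: 24.8
```

arm_command(increments="1 -42 6 0 -0.02; 1 -85 12 0 -0.03; 1 -130 17 0 -0.05; 1 -180 23 0 -0.066; 1 -180 23 0 -0.066")

```text
t: 40.15
tool_pos: [0.4403, -0.039, 0.3638]
orientation: [2.111, 2.326, -0.003]
force: [-0.0, 0.7, -0.1]
opening: 0.0237
gripper_force: 24.8
```

arm_command(increments="1 0 0 0 0; 1 0 0 50 0; 1 0 0 100 0; 1 0 0 150 0; 1 0 0 200 0")

```text
t: 40.65
tool_pos: [0.44, -0.0321, 0.1629]
orientation: [2.101, 2.335, 0.001]
force: [1.0, -0.8, -0.9]
opening: 0.0238
gripper_force: 24.8
```

arm_command(increments="1 0 0 30 0; 1 0 0 60 0; 1 0 0 60 0; 1 0 0 60 0; 1 0 0 60 0")

```text
t: 41.15
tool_pos: [0.4416, -0.0337, 0.1068]
orientation: [2.101, 2.332, 0.003]
force: [0.2, 0.0, -0.8]
opening: 0.0239
gripper_force: 24.8
```

```bash
python3 -c "
from h import *
plan((.4413,-.033,.073,.103))"
```

```text
t 41.1 pos [ 0.4416 -0.0337  0.1068] yaw 0.104 q6 -0.30 tilt 0.003 F [ 0.2  0.  -0.8] open 0.0239
(0.4413, -0.033, 0.073, 0.103) -> 1 0 34 0.001
```

arm_command(increments="1 1 1 20 0; 1 1 1 29 0; 1 1 1 32 0; 1 1 1 32 0; 1 1 1 32 0")

```text
t: 41.65
tool_pos: [0.4415, -0.0333, 0.0735]
orientation: [2.104, 2.332, 0.001]
force: [-0.1, -0.3, -0.8]
opening: 0.0235
gripper_force: 24.8
```

arm_command(increments="1 0 0 1 0; 1 0 0 1 0; 1 0 0 1 0; 0.65 0 0 1 0; 0.65 0 0 1 0")

```text
t: 42.15
tool_pos: [0.4411, -0.0332, 0.0717]
orientation: [2.104, 2.333, 0.0]
force: [-0.4, 0.5, -0.2]
opening: 0.032
gripper_force: 0.0
```

arm_command(increments="0.5 0 0 0 0; 0.5 0 0 0 0; 0.5 0 0 -30 0; 0.5 0 0 -80 0; 0.5 0 0 -130 0")

```text
t: 42.65
tool_pos: [0.4399, -0.033, 0.2023]
orientation: [-2.103, -2.331, 0.002]
force: [1.1, 0.1, 1.0]
opening: 0.0464
gripper_force: 0.0
```

arm_command(increments="1 0 0 -50 0; 1 0 0 -100 0; 1 0 0 -165 0; 1 0 0 -165 0; 1 0 0 -165 0")

```text
t: 43.15
tool_pos: [0.4421, -0.0334, 0.3696]
orientation: [2.101, 2.329, 0.005]
force: [-0.0, -0.7, -0.5]
opening: 0.0111
gripper_force: 0.0
```

```bash
python3 -c "
from h import *
s=snap('scene','s10.png')
for y0,y1 in((255,285),(222,248),(190,214)):
  for o in faces('scene',s,260,y0,308,y1,lambda g:(g.min(2)>125)&(g[...,0]-g[...,1]>3),.055,50): print(*o)
t=cv2.imread('pics/t0.png') if 0 else cv2.imread('pics/t7.png')
cv2.imwrite('pics/c10.png',np.hstack([cv2.resize(s[100:290,220:360],(400,543)),cv2.resize(t[150:360,265:420],(400,543))]))
plan((.44,-.2,.36,.1))"
```

```text
[284.67533333 268.332     ] [ 0.64335072 -0.01258242] 0.07877382076904434 0.022202317138101606 1.6748712992055768
[281.65321375 232.51569507] [ 0.5432042  -0.02191665] 0.08031330965451525 0.023009818321373585 1.6799699943335265
[277.91369755 199.85827395] [ 0.44336978 -0.03366181] 0.08041630934774345 0.024811633798884562 1.6341292439210284
t 43.2 pos [ 0.4414 -0.0333  0.3668] yaw 0.103 q6 -0.29 tilt 0.001 F [ 0.  -0.1 -0.6] open 0.0075
(0.44, -0.2, 0.36, 0.1) -> -166 -19 7 0.003
```

View pics/c10.png

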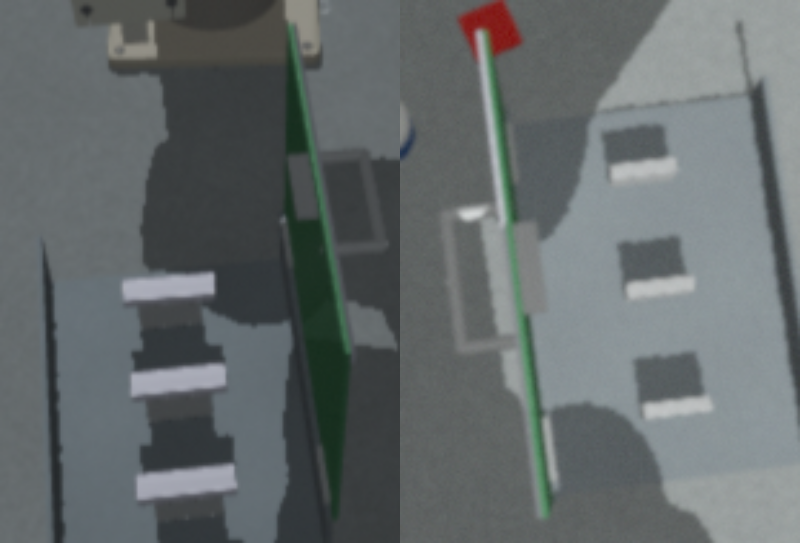

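All three blanks lie flat on their supports. The guard stands upright, with the handle bar on its +y side at top (283,232)–(287,285). I'll measure the bar next.

```bash
python3 -c "
from h import *
np.set_printoptions(precision=4,suppress=True)
t=cv2.imread('pics/t7.png');s=cv2.imread('pics/s10.png')
f=tri(('top',282.8,232),('scene',354.4,185.8)); n=tri(('top',287.5,285.3),('scene',350.2,153.2)); m=(f+n)/2
print('bar',f,n,'len',np.linalg.norm(f-n),m, np.arctan2(*(f-n)[[1,0]]))
y=np.array([-np.sin(.103),np.cos(.103),0]); h=np.array([.5407,-.023,.07])+.11*y; r=m-h
print('hinge',h,'u,z',-r@y,r[2],'along x',r@[np.cos(.103),np.sin(.103),0],'R',np.hypot(r@y,r[2]),'theta',np.arctan2(r[2],-r@y)-np.arctan2(.044,.185))
for th in(1.4,1.5,1.57,1.65,1.75,1.85):
    b=h-y*(.185*np.cos(th)-.044*np.sin(th))+[0,0,.185*np.sin(th)+.044*np.cos(th)]; x=np.array([np.cos(.103),np.sin(.103),0])*.045
    print(th,b,proj('top',b+x),proj('top',b-x),proj('scene',b+x),proj('scene',b-x))
print(t[228:238:3,276:292].min(2)); print(s[166:174:3,340:360].min(2))
"
```

```text
bar [0.5706 0.1407 0.2527] [0.4778 0.1352 0.2513] len 0.09299571868209715 [0.5242 0.1379 0.252 ] 0.05863527539649276
hinge [0.5294 0.0864 0.07  ] u,z -0.051784754507312514 0.18204873697329338 along x 0.00011886269273773606 R 0.18927071467333234 theta 1.6144321899133596
1.4 [0.5282 0.0983 0.2598] [303.1298 229.5279] [309.5457 281.0941] [335.0012 184.8951] [329.336  152.8651]
1.5 [0.5262 0.1171 0.2576] [292.3388 231.0712] [298.5945 282.5816] [344.1554 184.6444] [338.101  152.7065]
1.57 [0.5249 0.13   0.255 ] [284.9396 232.2415] [291.078  283.6508] [350.4354 184.8336] [344.1203 152.9687]
1.65 [0.5234 0.1446 0.2509] [276.7226 233.6558] [282.7236 284.8883] [357.4219 185.4123] [350.8238 153.639 ]
1.75 [0.5215 0.1623 0.2442] [266.9276 235.5163] [272.7545 286.44  ] [365.7818 186.665 ] [358.8571 155.0173]
1.85 [0.5198 0.1792 0.2357] [257.7946 237.4506] [263.448 287.974] [373.628  188.4796] [366.4109 156.9687]
[[ 94  98  93  93  97  96  96  93  94  97  96  96  95  97  96  94]
 [ 90  94  92  93 100 106 109 114 112 117 124 141 163 175 180 185]
 [ 99  96  97  99 106 114 118 122 121 118 116 118 139 168 185 191]
 [ 98  97  98  97 104 111 117 118 115 106 101  95  98 100  97  98]]
[[57 56 58 57 57 57 59 63 71 75 75 69 59 57 58 58 59 59 59 60]
 [58 58 58 59 58 58 57 58 69 74 76 74 67 60 58 58 59 59 61 61]
 [59 57 56 56 56 57 59 59 61 72 75 75 71 61 59 60 61 60 61 61]]
```

Bar agrees with the expected radius (189 mm), length (93 mm) and position along x. The guard angle is about 1.60 rad, and the bar middle about (0.524, 0.1355, 0.2535). I'll turn the gripper to close along y and grip the bar.

```bash
python3 -c "
from h import *
plan((.44,-.033,.39,.6),(.5243,.1355,.375,1.674))"
```

```text
t 43.2 pos [ 0.4414 -0.0333  0.3668] yaw 0.103 q6 -0.29 tilt 0.001 F [ 0.  -0.1 -0.6] open 0.0075
(0.44, -0.033, 0.39, 0.6) -> 0 -1 -23 -0.497
(0.5243, 0.1355, 0.375, 1.674) -> 46 82 8 -0.537
(0.5243, 0.1355, 0.375, 1.674) -> -3 94 8 -0.537
```

arm_command(increments="0.68 0 -1 -23 -0.497; 0.68 0 -1 -23 -0.497; 0.68 0 -1 -23 -0.497; 0.68 0 -1 -23 -0.497; 0.68 0 -1 -23 -0.497")

```text
t: 43.7
tool_pos: [0.4393, -0.0331, 0.3864]
orientation: [-1.463, -2.775, 0.002]
force: [0.6, -0.6, -0.2]
opening: 0.0297
gripper_force: 0.0
```

arm_command(increments="0.68 46 82 0 -0.537; 0.68 46 82 0 -0.537; 0.68 46 82 0 -0.537; 0.68 46 82 0 -0.537; 0.68 46 82 0 -0.537")

```text
t: 44.2
tool_pos: [0.4813, 0.0514, 0.3874]
orientation: [-0.675, -3.065, 0.001]
force: [-1.1, 0.3, 0.3]
opening: 0.0299
gripper_force: 0.0
```

arm_command(increments="0.68 -3 94 0 -0.537; 0.68 -3 94 0 -0.537; 0.68 -3 94 0 -0.537; 0.68 -3 94 0 -0.537; 0.68 -3 94 0 -0.537")

```text
t: 44.7
tool_pos: [0.5237, 0.135, 0.3881]
orientation: [0.158, -3.135, 0.0]
force: [0.8, 0.0, -0.4]
opening: 0.0299
gripper_force: 0.0
```

arm_command(increments="0.68 0 0 0 0; 0.68 0 0 0 0")

```text
t: 44.9
tool_pos: [0.5238, 0.1346, 0.3894]
orientation: [0.155, -3.137, 0.0]
force: [-0.4, -0.3, -0.2]
opening: 0.0299
gripper_force: 0.0
```

```bash
python3 -c "
from h import *
snap('scene','s11.png')
plan((.5243,.1355,.26,1.674))"
```

```text
t 45.0 pos [0.5238 0.1346 0.3895] yaw 1.671 q6 -1.51 tilt 0.000 F [ 0.3 -0.3 -0.4] open 0.0295
(0.5243, 0.1355, 0.26, 1.674) -> -1 1 130 -0.003
```

View pics/s11.png

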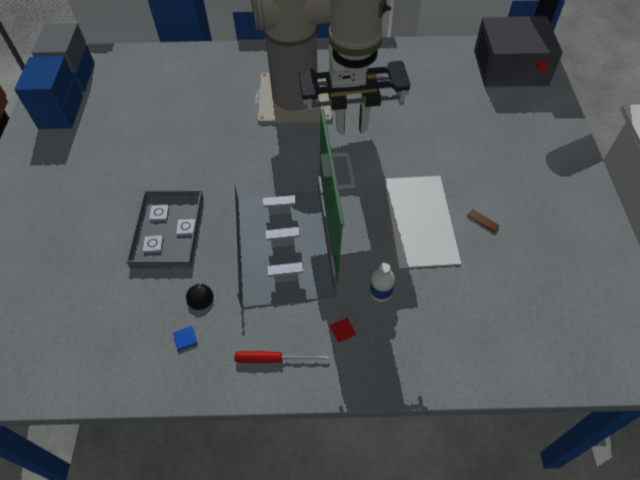

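The gripper hangs over the bar with its tips at (340,130) and (363,130) straddling it. The tags are in the tray and the blanks on their supports. Descend and grip.

arm_command(increments="0.68 -1 1 30 0; 0.68 -1 1 60 0; 0.68 -1 1 85 0; 0.68 -1 1 95 0; 0.68 -1 1 100 0")

```text
t: 45.45
tool_pos: [0.5244, 0.1359, 0.2888]
orientation: [0.16, -3.136, 0.0]
force: [0.8, -0.4, 0.6]
opening: 0.0298
gripper_force: 0.0
```

arm_command(increments="0.68 0 0 10 0; 0.68 0 0 20 0; 0.68 0 0 30 0; 0.68 0 0 30 0; 0.68 0 0 30 0")

```text
t: 45.95
tool_pos: [0.5248, 0.1361, 0.2595]
orientation: [0.162, -3.137, 0.0]
force: [-0.6, 0.4, 0.4]
opening: 0.0298
gripper_force: 0.0
```

arm_command(increments="1 0 0 0 0; 1 0 0 0 0; 1 0 0 0 0; 1 0 0 0 0; 1 0 0 0 0", grip_force=20)

```text
t: 46.45
tool_pos: [0.5251, 0.1361, 0.26]
orientation: [-0.162, 3.137, -0.0]
force: [-0.9, -0.1, 2.5]
opening: 0.0091
gripper_force: 20.0
```

```bash
python3 -c "
from h import *
plan((.5243,.1355,.26,1.674))
y=np.array([-np.sin(.103),np.cos(.103),0]); h=np.array([.5407,-.023,.07])+.11*y
p=robot.read_state()['tool_pos']; r=p-[0,0,.006]-h
u,z=-r@y,r[2]; print('u z R',u,z,np.hypot(u,z)); a0=np.arctan2(z,u)-np.arctan2(.044,.185); print('theta',a0)
th=np.linspace(a0,0,21)[1:]; U=.185*np.cos(th)-.044*np.sin(th);Z=.185*np.sin(th)+.044*np.cos(th)
for i in range(0,20,5):
    print([(round(1e3*(U[j]-u)),round(1e3*(z-Z[j]))) for j in range(i,i+5)]); u,z=U[i+4],Z[i+4]
"
```

```text
t 46.5 pos [0.5251 0.1361 0.26  ] yaw 1.674 q6 -1.51 tilt 0.001 F [-0.9 -0.1  2.5] open 0.0091
(0.5243, 0.1355, 0.26, 1.674) -> 1 0 0 -0.0
u z R -0.04982708205725125 0.18404215244615074 0.1906679102086983
theta 1.6016956945617333
[(15, -3), (30, -5), (45, -6), (60, -6), (76, -4)]
[(15, 3), (30, 7), (44, 12), (58, 18), (71, 25)]
[(13, 8), (25, 18), (36, 28), (47, 39), (56, 51)]
[(9, 13), (16, 26), (22, 40), (28, 54), (32, 69)]
```

Gripped (9 mm, R = 190.7 mm matches). Swing along the arc: 0.16 m/s.

arm_command(increments="1 0 -15 -3 0; 1 0 -30 -5 0; 1 0 -45 -6 0; 1 0 -60 -6 0; 1 0 -76 -4 0")

```text
t: 46.95
tool_pos: [0.5328, 0.0589, 0.2639]
orientation: [-0.161, 3.137, -0.0]
force: [-0.5, 2.2, 2.6]
opening: 0.0095
gripper_force: 20.0
```

arm_command(increments="1 0 -15 3 0; 1 0 -30 7 0; 1 0 -44 12 0; 1 0 -58 18 0; 1 0 -71 25 0")

```text
t: 47.45
tool_pos: [0.5399, -0.0113, 0.2376]
orientation: [0.162, -3.137, -0.0]
force: [-0.1, 1.7, 0.7]
opening: 0.0088
gripper_force: 20.0
```

```bash
cat > arc.py <<'E'
from h import *
plan()
y=np.array([-np.sin(.103),np.cos(.103),0]); h=np.array([.5407,-.023,.07])+.11*y
p=robot.read_state()['tool_pos']; r=p-[0,0,.006]-h
u,z=-r@y,r[2]; a0=np.arctan2(z,u)-np.arctan2(.044,.185); print('u z R',u,z,np.hypot(u,z),'theta',a0,'along',r@[np.cos(.103),np.sin(.103),0])
E
python3 arc.py
```

```text
t 47.5 pos [ 0.5399 -0.0113  0.2376] yaw 1.674 q6 -1.79 tilt 0.001 F [-0.1  1.7  0.7] open 0.0088
u z R 0.09832223735929169 0.16164488971442342 0.1891991879742749 theta 0.7908253205919902 along 0.0003660989338276112
```

arm_command(increments="1 0 -13 8 0; 1 0 -25 18 0; 1 0 -36 28 0; 1 0 -47 39 0; 1 0 -56 51 0")

```text
t: 47.95
tool_pos: [0.5456, -0.0669, 0.1865]
orientation: [0.162, -3.137, 0.0]
force: [-3.6, -0.3, 1.6]
opening: 0.0095
gripper_force: 20.0
```

arm_command(increments="1 0 -9 13 0; 1 0 -16 26 0; 1 0 -22 40 0; 1 0 -28 54 0; 1 0 -32 66 0")

```text
t: 48.45
tool_pos: [0.5488, -0.0978, 0.12]
orientation: [0.162, -3.137, -0.001]
force: [-1.9, 1.5, 1.1]
opening: 0.0093
gripper_force: 20.0
```

arm_command(increments="1 0 0 2 0; 1 0 0 3 0; 1 0 0 3 0")

```text
t: 48.75
tool_pos: [0.5489, -0.0981, 0.1186]
orientation: [0.162, -3.137, 0.002]
force: [-2.4, -4.6, -1.5]
opening: 0.0092
gripper_force: 20.0
```

```bash
python3 arc.py
```

```text
t 48.8 pos [ 0.5489 -0.0981  0.1186] yaw 1.674 q6 -1.94 tilt 0.001 F [-2.4 -4.6 -1.5] open 0.0092
u z R 0.18556621667373538 0.04262041978245036 0.19039779660761832 theta -0.0077373265559124715 along 0.0003973544491669839
```

arm_command(increments="1 0 0 2 0; 1 0 0 4 0; 1 0 0 4 0")

```text
t: 49.05
tool_pos: [0.5491, -0.0986, 0.1161]
orientation: [-0.162, 3.137, -0.003]
force: [-6.8, -6.8, 6.7]
opening: 0.0096
gripper_force: 20.0
```

arm_command(increments="0.65 0 0 -3 0; 0.65 0 0 -3 0; 0.65 0 0 -3 0; 0.65 0 0 -3 0; 0.65 0 0 -3 0")

```text
t: 49.55
tool_pos: [0.5491, -0.0974, 0.1176]
orientation: [0.162, -3.137, -0.0]
force: [0.3, -0.2, 0.4]
opening: 0.0321
gripper_force: 0.0
```

arm_command(increments="0.65 0 0 -40 0; 0.65 0 0 -80 0; 0.65 0 0 -120 0; 0.65 0 0 -160 0; 0.65 0 0 -200 0")

```text
t: 50.05
tool_pos: [0.5488, -0.0975, 0.3192]
orientation: [-0.162, 3.137, 0.0]
force: [1.2, 0.4, 0.0]
opening: 0.0326
gripper_force: 0.0
```

arm_command(increments="0.65 0 -50 0 0; 0.65 0 -100 0 0; 0.65 0 -150 0 0; 0.65 0 -200 0 0; 0.65 0 -240 0 0")

```text
t: 50.55
tool_pos: [0.5735, -0.339, 0.3172]
orientation: [0.161, -3.137, -0.0]
force: [0.1, -0.4, 0.9]
opening: 0.033
gripper_force: 0.0
```

```bash
python3 -c "
from h import *
plan()
s=snap('scene','s12.png');t=snap('top','t12.png')
cv2.imwrite('pics/c12.png',np.hstack([cv2.resize(s[160:320,110:400],(435,400))[:, :435],cv2.resize(t[140:360,280:480],(364,400))]))"
```

```text
t 50.5 pos [ 0.5735 -0.339   0.3172] yaw 1.673 q6 -2.28 tilt 0.000 F [ 0.1 -0.4  0.9] open 0.0330
```

View pics/c12.png

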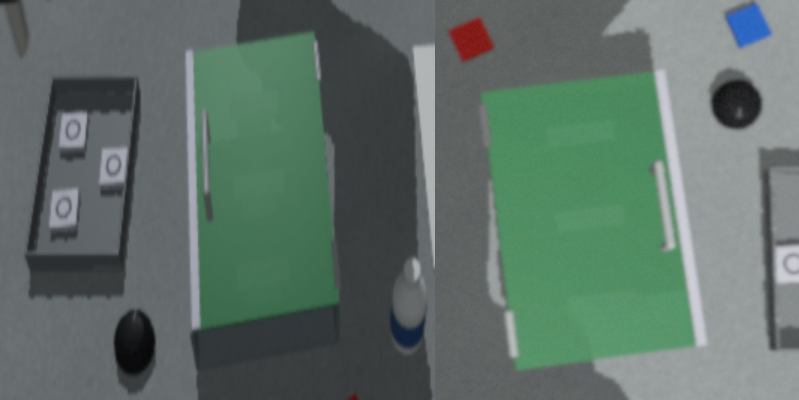

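The guard lies flat and shut, the blanks show through it in place, and the three tags are in the tray. The robot is clear of everything.

```bash
python3 -c "
from h import *
print(robot.close_job())"
```

```text
the job is handed in; nothing more can be done
None
```

I've handed the job in: all three tags are in the out-tray, the three blanks lie on their own supports and the guard is shut, with the cleaner and mouse left alone; no verdict was returned.

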